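Load the sample carousel, index it under its cover and lock it at the reader

TASK

Stand every sample jar that lies ready on the bench upright in a bay of its own on the star-wheel carousel, pushing the wheel round by its upright posts, spoke after spoke, until all the jars are under the clear cover. Only then swing the red clamp lever open, slide the carriage from the red mark to the green mark beside the reader, and swing the lever fully shut again to lock it there. Leave the timer, the beaker and the roll of tape where they are.

Things in the scene. Friction and masses are not known exactly. Their poses are not given: they have to be found in the camera images.
- rail: fixed aluminium rail, 110 x 585 mm, 12 mm thick; origin on the bench under the wheel's middle line; y axis along the rail (to the robot's left at yaw 0), x away from the robot. A grey reader 70 x 30 x 162 mm stands on it at y = -235 mm. Heights in this list are over the bench. The carriage, with wheel, cover, grip post and clamp lever, runs on it.
- red_mark (a point): red mark on the rail's upper edge nearest the robot: loading place, where the carriage's orange pointer stands at first
- green_mark (a point): green mark on the same edge, 100 mm from the red one towards the rail's -y: reading place
- carriage (a joint): slide of the grey carriage along the rail, m: 0 with the pointer at the red mark, grows towards the rail's -y, 0.100 at the green mark (range -0.004 to 0.106). About 3 N moves it when unlocked; it stays where it is left.
- axle (a point): point on the carriage, on the wheel's upright axis, level with the tray surface (height 56 mm); its axes are parallel to the rail's and do not turn with the wheel
- cover (a point): middle of the underside of the clear cover (height 150 mm), a flat plate 5 mm thick fixed on the carriage: x = -3 to +155 mm, y = -125 to +125 mm seen from the axle, held by a grey upright at x = 149 mm. It covers the wheel's far half; the near half is open from above
- wheel (a joint): turn of the star wheel, rad, anticlockwise seen from above, 0 when the orange post points to the axle's +x. Turns both ways (about 1 N at a post) and stays where it is left. White tray, radius 114 mm, clear rim (inner radius 110) up to height 86 mm, hub radius 22 mm up to height 88 mm; six spokes, 60 degrees apart, 8 mm wide with 5 mm fins up to height 86 mm, part it into six bays
- post0 (a point): top centre of the orange post of the wheel (height 139 mm). Each of the six spokes runs on past the rim and ends in such an upright post, 16 mm thick, 130 mm from the axle, standing free from height 64 to 139 mm; the other five are yellow, at 60, 120 .. 300 degrees from it
- bay0 (a point): centre of the first bay on the tray (a pale blue disc), 78 mm from the axle, 30 degrees anticlockwise from the orange post; the other bays follow every 60 degrees. One jar to a bay
- lever (a joint): turn of the red clamp lever, rad: 0 = locked, arm pointing from its pivot along the rail's -x (to the robot); grows clockwise from above, the arm swinging to the rail's +y, up to 1.2. Above 0.5 the carriage is free. Stays where left (about 1.5 N at its handle). It shuts only with the carriage within about 5 mm of a mark, and then centres it to about 3 mm
- lever_tip (a point): top centre of the upright handle of the clamp lever: a red post 16 mm thick, height 57 to 141 mm, 80 mm from the lever's pivot; the pivot is the grip post's axis
- grip_post (a point): top centre of the black upright grip post fixed on the carriage, 24 mm thick from height 108 to 148 mm (16 mm stem below); grip or push it to slide the carriage; 205 mm from the axle in +y
- jar_red_1: white jar with a red lid, 50 mm thick, 72 mm tall; origin at the centre of its underside, z up; bottom-heavy, about 0.32 kg; may be absent
- jar_red_2: second jar like it, red lid, 50 mm thick, 72 mm tall; origin at the centre of its underside, z up; bottom-heavy, about 0.32 kg; may be absent
- jar_black_1: white jar with a black lid, 46 mm thick, 78 mm tall; origin at the centre of its underside, z up; bottom-heavy, about 0.32 kg; may be absent
- jar_black_2: second jar like it, black lid, 46 mm thick, 78 mm tall; origin at the centre of its underside, z up; bottom-heavy, about 0.32 kg; may be absent
- timer: bench timer, 72 x 62 x 19 mm, a bystander
- beaker: beaker, 53 mm thick, 70 mm tall, a bystander
- tape: roll of black tape, 58 mm across, 19 mm tall, a bystander
Things that resemble listed ones, but are neither listed nor needed, are in the scene too. What is shaped like the jar_black_2 but brown or turquoise is not meant. Leave any yellow look-alike of the jar_red_2 alone.

How it is judged (in metres and radians):
On the way, in this order (a step that is already met when the one before it is completed fails the run):
1. every jar present stands upright in the wheel under the cover while the carriage is still locked at the red mark (x of each of jar_red_1, jar_red_2, jar_black_1, jar_black_2 in the frame of axle above 0.015 m and horizontal distance between each of jar_red_1, jar_red_2, jar_black_1, jar_black_2 and axle below 0.1 m and z of jar_red_1 in the frame of axle between -0.006 and 0.006 m and angle between each of jar_red_1, jar_red_2, jar_black_1, jar_black_2's own z axis and vertical below 0.12 rad and linear speed of each of jar_red_1, jar_red_2, jar_black_1, jar_black_2 below 0.03 m/s and z of jar_red_2 in the frame of axle between -0.006 and 0.006 m and z of jar_black_1 in the frame of axle between -0.006 and 0.006 m and z of jar_black_2 in the frame of axle between -0.006 and 0.006 m and value of joint carriage between -0.006 and 0.006 m and value of joint lever below 0.15 rad), for 0.2 s.
2. the carriage stands at the green mark with the lever locked (value of joint carriage between 0.094 and 0.106 m and value of joint lever below 0.15 rad), for 0.2 s.
At the end, for the whole second after the job is handed in: Every jar present stands upright (within 0.12 rad) and still on the wheel's tray, its axis at least 15 mm behind the axle (rail's +x), so under the cover; the carriage is within 6 mm of the green mark and the lever within 0.15 rad of locked (all of step 2 and x of each of jar_red_1, jar_red_2, jar_black_1, jar_black_2 in the frame of axle above 0.015 m and horizontal distance between each of jar_red_1, jar_red_2, jar_black_1, jar_black_2 and axle below 0.1 m and z of jar_red_1 in the frame of axle between -0.006 and 0.006 m and angle between each of jar_red_1, jar_red_2, jar_black_1, jar_black_2's own z axis and vertical below 0.12 rad and linear speed of each of jar_red_1, jar_red_2, jar_black_1, jar_black_2 below 0.03 m/s and z of jar_red_2 in the frame of axle between -0.006 and 0.006 m and z of jar_black_1 in the frame of axle between -0.006 and 0.006 m and z of jar_black_2 in the frame of axle between -0.006 and 0.006 m and velocity of joint wheel between -0.05 and 0.05 rad/s); the robot touches nothing.
It fails at once if the timer was moved by more than 50 mm (distance of timer from where it was at the start of the episode above 0.05 m).
It fails at once if the beaker was moved by more than 50 mm (distance of beaker from where it was at the start of the episode above 0.05 m).
It fails at once if the tape was moved by more than 50 mm (distance of tape from where it was at the start of the episode above 0.05 m).
Of jar_red_1, jar_red_2, jar_black_1, jar_black_2 only 2 to 3 are there at a start; the rules pass over those that are not, and their reading is None.
At some moment in a run one of jar_red_1, jar_red_2, jar_black_1, jar_black_2 may be knocked a few centimetres aside while the robot is not near it.
Once in a run the grip may slacken for a moment while it holds something.
It also fails if it takes over 210 s, if anything falls off the work surface, if the arm or the gripper's body presses on something with over 40 N, if the wrist force passes 120 N, or if a joint passes its speed limit or range.

ROBOT

A 6-joint arm with a two-finger parallel gripper is mounted at the origin on a cart in front of the work surface, level with it; the furniture and walls round the work are solid. World frame = base frame: x ahead of the robot, y to its left, z up, the work surface at z = 0. Lengths are in m, angles in degrees, forces in N, time in s.
With the tool pointing down it reaches from about 0.375 to 0.9 m from the base axis. Payload 3.1 kg.
Tool frame: the origin (TCP) lies midway between the tips of the shut fingers; the grasp point (between the pads) lies 19 mm behind it; z points along the fingers, y is the direction in which the jaws open and shut (so a half turn about z gives the same grasp; the last joint's range is limited). The gripper opens to 87 mm and grips with 3 to 60 N. Pads are 19 mm wide; open, the fingers measure 117 mm over their backs; the gripper's body (75 mm by 190 mm) begins 51 mm behind the grasp point.
Start: joints at [-78.237, 30.224, 82.088, -0, 67.689, -10.227], TCP at [0.234, -0.579, 0.223] pointing down, gripper open.
Joint ranges: [-176.69, 176.69], [-43.24, 126.21], [12.49, 139.97], [-82, 262], [0, 151.66], [-163.58, 163.58]. Speed limits (degrees/s): [159.86, 159.86, 180, 180, 180, 180].

INTERFACE

Orientations are given as a 3x3 rotation matrix whose columns are the frame's x, y, z axes.
In Python, from rig import status, vision, bot, models gives the robot as it stands.
- The arm moves only by the tool send_rows, never from a script. Its argument "moves" is a list of rows, each a list of 7 numbers: the shift along the tool's x, y, z in units of 25 mm (1.0 is 25 mm), then the turn, a rotation vector about the tool's x, y, z in units of 10 degrees (1.0 is 10 degrees), then the closure, from -1 (fully open) to 1 (shut), so that 0 is half open. In form: [[dx, dy, dz, rx, ry, rz, hand], ...]. A call has 1 to 12 rows; each row shifts and turns the commanded pose from where the row before left it, along the tool's axes as they then stand; what a row does not reach is not made up. A row lasts 1/8 s, in which the tool goes at most 62.5 mm and 10.7 degrees, less where a joint would pass 70% of its speed; a pose out of reach is approached as far as the arm can. A call is refused whole if a number of a shift passes 1 or a number of a turn 1, either way. A call with a gripper value outside its range is refused whole. The fingers move at their own pace and stop on an object; the grip force is fixed at half the most. Time passes only in rows, so rows that do not move let the fingers close. It gives the time, the measured TCP pose, the force and the opening at its end, in the units of the state.
- status.read_state(): the state, without advancing time (a new reading comes with each control period).
- vision.capture(name): name is "side" or "top" or "wrist"; returns a dict with "img" (400x640x3 uint8, red, green, blue), "depth" (400x640 float32, m along the optical axis (not along the pixel's ray), 0 where there is no reading), "fx", "fy", "cx", "cy" (pixels), "pose" (4x4, takes a point from camera to world coordinates); the wrist camera has in their place "hand_eye" (4x4, takes a point from camera to tool coordinates, whose origin is the TCP and whose axes are the flange's). Camera axes: x right, y up, looking along -z (the intrinsics and any distortion apply to the point x, -y, -z); pixel columns grow to the right and rows downward; lengths in m; the calibration is good to about 2 mm. The wrist camera is an equidistant fisheye: a pixel r from the principal point sees the ray r / f radians off the axis. A picture is of the moment at which its call begins: read the wrist's pose just before it.
- bot.hand_in(): hands the job in, once; it reports no verdict.
Trained networks look in the newest picture that a camera, given by its name, has taken for a name from the list of things; names that differ only in an ending like _2 or _b are one class to them, and where a whole thing is asked for, a point or a joint stands for the part that bears it (a point fixed in the world has none). Each returns a list of dicts, best first, with "confidence" (0 to 1); they miss things now and then, are a little off and sometimes report something else, mostly with a low value. They report only what shows in the picture. A call takes as long as a camera call. They do not tell look-alikes from the thing itself.
- models.masks_of(camera, name): "mask" (400x640 bool, what is visible of it) and "extent" ([left, top, right, bottom] in pixels, round what is visible of it).
- models.landmark_of(camera, name): "point" ([column, row] in pixels: a listed point, or the origin of a listed thing).
The state is a dict: "time_s": time; "joint_positions": joint angles; "qvel": joint speeds; "tau": joint torques, N m; "position": TCP position; "tcp_rot": TCP orientation; "force": force on the tool from outside, world axes, zero at the start; "moment": the same for the moment, N m; "opening": opening from 0.0 (shut) to 1.0 (fully open).
Only numpy, scipy, OpenCV 4.12 (cv2) and the standard library are available. Lean on these libraries where they do the work, as an engineer would, in place of code of your own. Each camera call takes 0.05 s, during which the arm holds its last target.

## Working session

There is one attempt and no reset: what is moved stays moved. The work goes in short steps, Python scripts to look and compute and a tool call to move; the robot and the scene stay as the last step left them, time stands still between calls to the robot, and variables do not carry over. Pictures are saved under pics/ and viewed, and the job is handed in when it is done.

Besides the shell and the picture viewer there is one more tool, called after ">>>" by a JSON object that holds its "op" and its "data". send_rows: Moves the arm, as the interface text tells. Its arguments: {"type":"object","properties":{"moves":{"type":"array"}},"required":["moves"]}

```bash
ls; mkdir -p pics
python3 - <<'E'
from rig import status, vision, bot, models
import cv2
s=status.read_state(); print(s)
for n in ("side","top","wrist"):
    d=vision.capture(n); cv2.imwrite(f"pics/{n}0.png",d["img"][:,:,::-1])
    print(n,d["fx"],d["fy"],d["cx"],d["cy"],d.get("pose"),d.get("hand_eye"), [k for k in d])
E
```

```text
pics
{'time_s': 0.0, 'joint_positions': array([-7.82375847e+01,  3.02771443e+01,  8.21541697e+01, -6.69219442e-04,
        6.76892878e+01, -1.02269539e+01]), 'qvel': array([-0.01035088, -0.02432413, -0.08504033,  0.03233808,  0.06730511,
        0.11225809]), 'tau': array([-1.54329937e-03, -4.40043175e+01, -1.76593924e+01,  6.32314011e-02,
        5.82140533e-02, -1.76581066e-04]), 'position': array([ 0.23390193, -0.57881453,  0.22160347]), 'tcp_rot': array([[ 9.27251759e-01,  3.74438221e-01, -4.39670430e-04],
       [ 3.74438303e-01, -9.27249545e-01,  2.05849507e-03],
       [ 3.63095024e-04, -2.07337262e-03, -9.99997785e-01]]), 'force': array([1.17913673, 0.22537945, 0.02327732]), 'moment': array([ 0.00476885, -0.05326556,  0.0105619 ]), 'opening': 0.9974087145992607}
side 487.2113672224564 487.2113672224564 311.0595655044186 201.38082944102172 [[-0.97860556  0.15797583 -0.13181349  0.29088277]
 [-0.20557474 -0.7768584   0.59517229  1.05207448]
 [-0.00837758  0.60953643  0.79271379  1.57041787]
 [ 0.          0.          0.          1.        ]] None ['img', 'depth', 'fx', 'fy', 'cx', 'cy', 'pose']
top 516.4210721870699 516.4210721870699 321.9213349061793 200.53263909840908 [[ 0.05187499  0.97839661 -0.20012261  0.21300998]
 [-0.99864415  0.04995115 -0.01465414 -0.06161605]
 [-0.00434121  0.20061146  0.97966127  1.64144967]
 [ 0.          0.          0.          1.        ]] None ['img', 'depth', 'fx', 'fy', 'cx', 'cy', 'pose']
wrist 309.70691628693146 309.70691628693146 323.0278666786708 200.0936504094281 None [[-1.30043394e-03  9.55407705e-01  2.95287023e-01  8.25071541e-02]
 [ 9.99998677e-01  9.53769029e-04  1.31801910e-03 -1.22712123e-03]
 [ 9.77609986e-04  2.95288346e-01 -9.55407681e-01 -1.61855253e-01]
 [ 0.00000000e+00  0.00000000e+00  0.00000000e+00  1.00000000e+00]] ['img', 'depth', 'fx', 'fy', 'cx', 'cy', 'hand_eye']
```

View pics/side0.png

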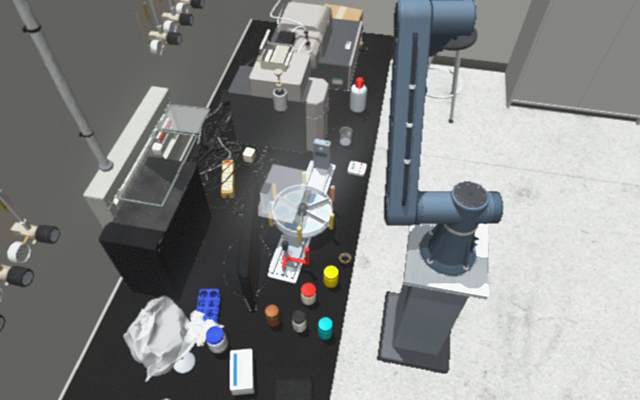

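View pics/top0.png

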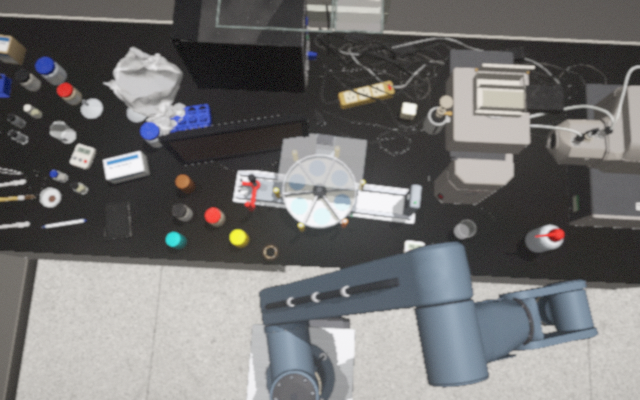

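View pics/wrist0.png

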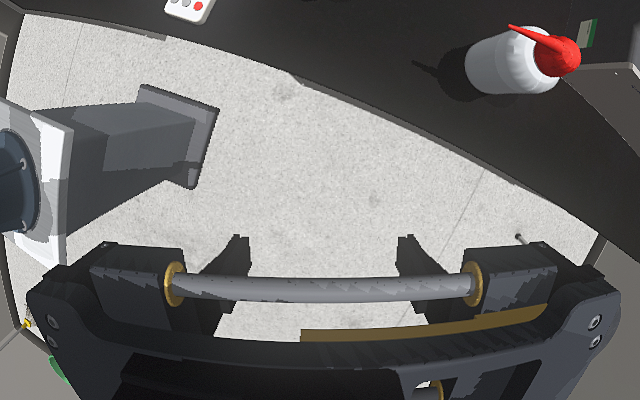

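```bash
cat > h.py <<'E'
import numpy as np, cv2
from rig import status, vision, bot, models
def ray(d,u,v):
    return np.array([(u-d["cx"])/d["fx"], -(v-d["cy"])/d["fy"], -1.0])
def at_depth(d,u,v):
    z=d["depth"][int(round(v)),int(round(u))]
    p=ray(d,u,v)*z; P=d["pose"]; return P[:3,:3]@p+P[:3,3]
def at_z(d,u,v,z):
    P=d["pose"]; r=P[:3,:3]@ray(d,u,v); o=P[:3,3]; return o+r*(z-o[2])/r[2]
def proj(d,p):
    P=d["pose"]; c=P[:3,:3].T@(np.asarray(p)-P[:3,3]); c=c/-c[2]
    return np.array([d["cx"]+d["fx"]*c[0], d["cy"]-d["fy"]*c[1]])
H={"axle":.056,"cover":.15,"post0":.139,"bay0":.056,"lever_tip":.141,"grip_post":.148,"red_mark":.012,"green_mark":.012,"jar_red_1":0,"jar_black_1":0,"timer":0,"beaker":0,"tape":0,"rail":0}
def lm(d,cam,names=None,H=H):
    for n in names or H:
        for r in models.landmark_of(cam,n)[:4]:
            if r["confidence"]<.2: continue
            u,v=r["point"]; print(cam,n,round(r["confidence"],2),np.round([u,v],1),np.round(at_z(d,u,v,H[n]),4))
E
python3 - <<'E'
from h import *
for c in ("top","side"):
    d=vision.capture(c); lm(d,c)
    for n in ("jar_red_1","jar_black_1"):
        for r in models.masks_of(c,n)[:5]: print(n,r["extent"],r["confidence"])
    im=d["img"][:,:,::-1]
    if c=="top": cv2.imwrite("pics/topz.png",cv2.resize(im[130:290,80:440],None,fx=2.2,fy=2.2,interpolation=cv2.INTER_CUBIC))
    else: cv2.imwrite("pics/sidez.png",cv2.resize(im[120:350,190:370],None,fx=2.6,fy=2.6,interpolation=cv2.INTER_CUBIC))
E
```

```text
top axle 0.9 [317.3 191. ] [ 0.5667 -0.0218  0.056 ]
top post0 0.57 [340.4 218.6] [ 0.4684 -0.0964  0.139 ]
top post0 0.54 [216.6 219.4] [0.4473 0.2682 0.139 ]
top bay0 0.76 [341.1 203.6] [ 0.5302 -0.0984  0.056 ]
top lever_tip 0.74 [244.5 203.4] [0.4992 0.1896 0.141 ]
top grip_post 0.87 [251.7 175.8] [0.5826 0.1738 0.148 ]
top red_mark 0.51 [318.  189.4] [ 0.5819 -0.0227  0.012 ]
top green_mark 0.6 [350.4 212.4] [ 0.5118 -0.1304  0.012 ]
top green_mark 0.54 [460.6 230.3] [ 0.4719 -0.4826  0.012 ]
top jar_red_1 0.8 [240.3 241.1] [0.4029 0.2165 0.    ]
top jar_red_1 0.54 [219.7 219.5] [0.4692 0.2887 0.    ]
top jar_black_1 0.68 [178.2 245.1] [0.3799 0.4136 0.    ]
top jar_black_1 0.66 [183.8 211.6] [0.4891 0.4072 0.    ]
top jar_black_1 0.56 [185.  188.5] [0.5656 0.4113 0.    ]
top jar_black_1 0.45 [315.4 190.5] [ 0.5806 -0.0141  0.    ]
top timer 0.6 [411.7 250.9] [ 0.3997 -0.3305  0.    ]
top beaker 0.64 [463.4 232.5] [ 0.4671 -0.4946  0.    ]
top beaker 0.41 [414.5 252.6] [ 0.3947 -0.3395  0.    ]
top tape 0.47 [269.5 250.6] [0.3774 0.1211 0.    ]
top rail 0.6 [320.4 158.9] [ 0.688
[... 1047 characters left out ...]
 [324.7 332.9] [0.3922 0.4104 0.    ]
side jar_black_1 0.67 [274. 319.] [0.572  0.3967 0.    ]
side jar_black_1 0.63 [297.5 323. ] [0.4897 0.3945 0.    ]
side timer 0.61 [360.2 172.7] [ 0.3788 -0.3193  0.    ]
side beaker 0.74 [346.6 139.9] [ 0.467  -0.5003 -0.    ]
side beaker 0.51 [314.5 219.4] [ 0.5202 -0.0418 -0.    ]
side tape 0.59 [343.5 260.6] [0.3768 0.1207 0.    ]
side rail 0.55 [306.2 208.3] [ 0.564  -0.0887  0.    ]
jar_red_1 [302.7, 284.9, 314.6, 304.1] 0.83
jar_red_1 [323.2, 265.5, 336.3, 283.7] 0.52
jar_red_1 [281.5, 247.9, 309.5, 272.2] 0.23
jar_black_1 [292.1, 310.0, 304.4, 335.8] 0.82
jar_black_1 [267.3, 306.8, 280.3, 327.1] 0.53
jar_black_1 [318.6, 318.0, 329.5, 339.0] 0.51
```

View pics/topz.png

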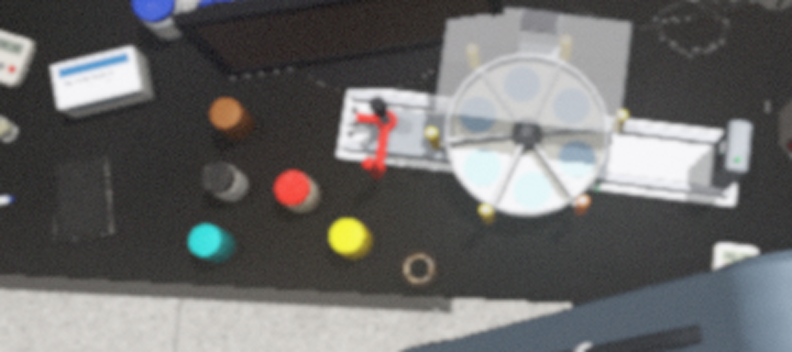

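View pics/sidez.png

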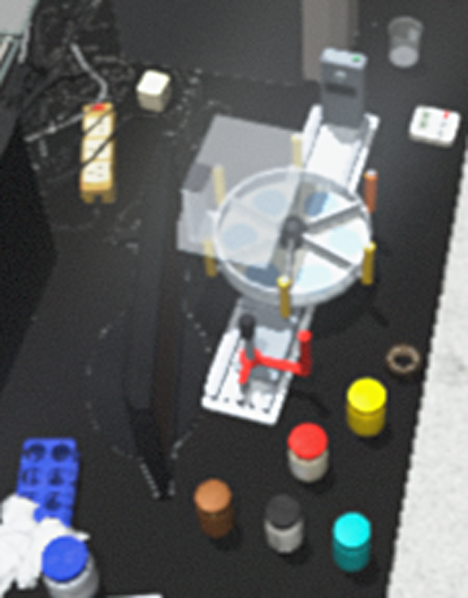

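>>> {"op": "send_rows", "data": {"moves": [[0,0,-1,0,0,0.73,-1],[0,0,-1,0,0,0.73,-1],[0,0,-1,0,0,0.74,-1],[1,-1,0,0,0,0,-1],[1,-1,0,0,0,0,-1],[1,-1,0,0,0,0,-1],[1,-1,0,0,0,0,-1],[1,-1,0,0,0,0,-1],[1,-1,0,0,0,0,-1],[1,-1,0,0,0,0,-1],[1,-1,0,0,0,0,-1],[1,-1,0,0,0,0,-1]]}}

```text
time_s: 3.35
position: [0.4598, -0.3537, 0.2976]
tcp_rot: [[1.0, -0.0, 0.0], [-0.0, -1.0, -0.0], [0.0, 0.0, -1.0]]
force: [0.3, 0.5, 0.5]
opening: 1.005
```

>>> {"op": "send_rows", "data": {"moves": [[0.5,-1,0,0,0,0,-1],[0.5,-1,0,0,0,0,-1],[0.5,-1,0,0,0,0,-1],[0.5,-1,0,0,0,0,-1],[0,-1,0,0,0,0,-1],[0,-1,0,0,0,0,-1],[0,-1,0,0,0,0,-1],[0,-1,0,0,0,0,-1],[0,-1,0,0,0,0,-1],[0,-1,0,0,0,0,-1],[0,-1,0,0,0,0,-1],[0,-1,0,0,0,0,-1]]}}

```text
time_s: 4.85
position: [0.5083, -0.0535, 0.2976]
tcp_rot: [[1.0, -0.0, -0.0], [-0.0, -1.0, -0.0], [-0.0, 0.0, -1.0]]
force: [0.8, 0.3, -0.6]
opening: 1.0
```

```bash
cat >> h.py <<'E'
def wcap():
    s=status.read_state(); d=vision.capture("wrist")
    T=np.eye(4); T[:3,:3]=s["tcp_rot"]; T[:3,3]=s["position"]; d["T"]=T@d["hand_eye"]; d["s"]=s; return d
def wz(d,u,v,z):
    x=u-d["cx"]; y=v-d["cy"]; r=np.hypot(x,y); th=r/d["fx"]
    c=np.array([x/r*np.sin(th),-y/r*np.sin(th),-np.cos(th)])
    w=d["T"][:3,:3]@c; o=d["T"][:3,3]; return o+w*(z-o[2])/w[2]
def wproj(d,p):
    c=d["T"][:3,:3].T@(np.asarray(p)-d["T"][:3,3]); th=np.arctan2(np.hypot(c[0],c[1]),-c[2]); a=np.arctan2(-c[1],c[0])
    return d["cx"]+d["fx"]*th*np.cos(a), d["cy"]+d["fx"]*th*np.sin(a)
def wlm(d,names=None,H=H):
    for n in names or H:
        for r in models.landmark_of("wrist",n)[:4]:
            if r["confidence"]<.2: continue
            u,v=r["point"]; print(n,round(r["confidence"],2),np.round([u,v],1),np.round(wz(d,u,v,H[n]),4))
def st():
    s=status.read_state(); print("t",round(s["time_s"],2),"pos",np.round(s["position"],4),"F",np.round(s["force"],1),"open",round(s["opening"],3),"yaw",round(np.degrees(np.arctan2(s["tcp_rot"][1,0],s["tcp_rot"][0,0])),2)); return s
E
python3 - <<'E'
from h import *
s=st(); print(s["tcp_rot"].round(3))
d=wcap(); cv2.imwrite("pics/w1.png",d["img"][:,:,::-1]); wlm(d)
E
```

```text
t 4.85 pos [ 0.5083 -0.0535  0.2976] F [ 0.8  0.3 -0.6] open 1.0 yaw -0.02
[[ 1. -0. -0.]
 [-0. -1. -0.]
 [-0.  0. -1.]]
axle 0.74 [303.9 127. ] [ 0.5644 -0.0268  0.056 ]
axle 0.38 [337.2 128.1] [ 0.5628 -0.0699  0.056 ]
cover 0.87 [302.2  58. ] [ 0.64   -0.0314  0.15  ]
post0 0.58 [375.9 220.9] [ 0.4666 -0.1106  0.139 ]
bay0 0.57 [363.8 146.3] [ 0.5392 -0.1051  0.056 ]
lever_tip 0.97 [130.6 193. ] [0.5011 0.1855 0.141 ]
lever_tip 0.21 [376.6 223.5] [ 0.4642 -0.1113  0.141 ]
grip_post 0.57 [124.9 128.8] [0.5803 0.1771 0.148 ]
green_mark 0.92 [378.6 167.3] [ 0.5025 -0.1339  0.012 ]
green_mark 0.52 [131.1 193.5] [0.464  0.2807 0.012 ]
jar_red_1 0.73 [123.5 188.4] [0.4703 0.3057 0.    ]
jar_red_1 0.7 [171.9 223.4] [0.4058 0.2115 0.    ]
jar_red_1 0.57 [ 84.5 181.7] [0.4854 0.4059 0.    ]
jar_black_1 0.75 [122.6 126.7] [ 0.5796  0.2909 -0.    ]
jar_black_1 0.73 [ 87.8 182.4] [ 0.4838  0.3967 -0.    ]
jar_black_1 0.72 [ 81.9 136.1] [0.5729 0.396  0.    ]
jar_black_1 0.63 [ 91.  226.7] [0.3927 0.4136 0.    ]
timer 0.7 [482.9 225.9] [ 0.4    -0.3327  0.    ]
beaker 0.76 [549.1 186.1] [ 0.4748 -0.4744  0.    ]
tape 0.6 [222.4 244.8] [0.3685 0.1201 0.    ]
rail 0.71 [340.4 127.2] [ 0.5604 -0.0771  0.    ]
```

View pics/w1.png

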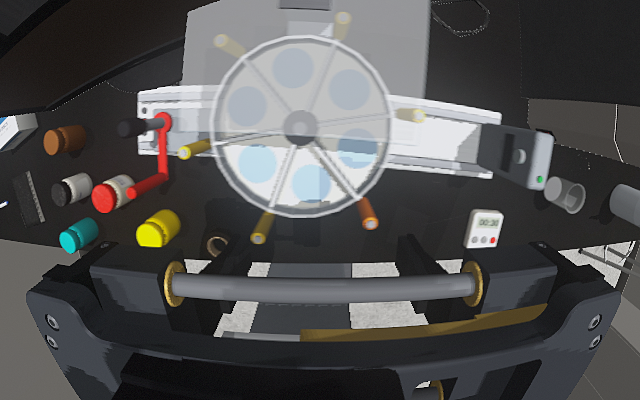

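Run:
```python
import cv2
im=cv2.imread("pics/w1.png")
cv2.imwrite("pics/w1z.png",cv2.resize(im[90:260,110:430],None,fx=2.5,fy=2.5,interpolation=cv2.INTER_CUBIC))
cv2.imwrite("pics/w1j.png",cv2.resize(im[110:260,0:200],None,fx=4,fy=4,interpolation=cv2.INTER_CUBIC))
```

```text
(no output)
```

View pics/w1z.png

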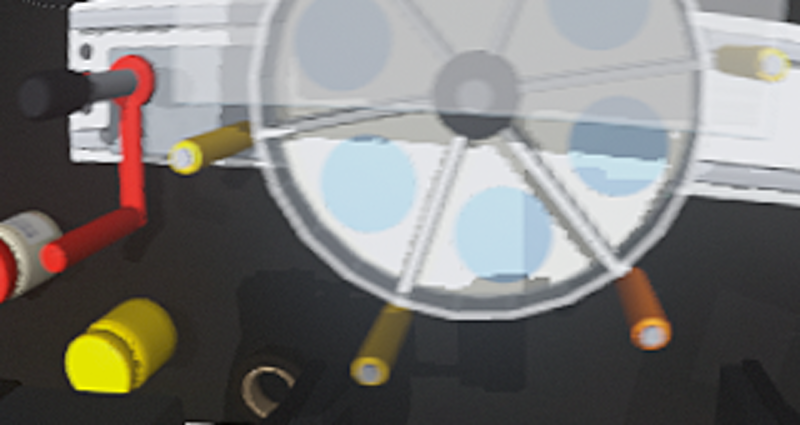

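View pics/w1j.png

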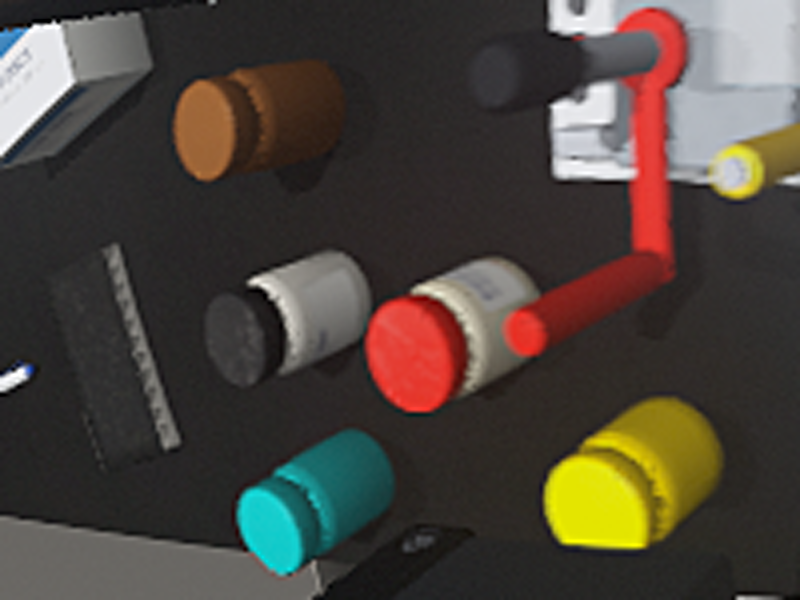

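```bash
cat > fit.py <<'E'
from h import *
from scipy.optimize import least_squares
def fit(posts,grip,lever,hub,leverq=0):
    # world pts
    def model(p):
        x,y,a,w=p[:4]; R=np.array([[np.cos(a),-np.sin(a)],[np.sin(a),np.cos(a)]]); A=np.array([x,y]); r=[]
        for k,P in posts: t=w+k*np.pi/3; r+=list(A+R@(.13*np.array([np.cos(t),np.sin(t)]))-P[:2])
        g=A+R@[0,.205]
        r+=list(g-grip[:2]); 
        if lever is not None: r+=list(g+R@(.08*np.array([-np.cos(leverq),np.sin(leverq)]))-lever[:2])
        if hub is not None: r+=list(A-hub[:2])
        return np.array(r)
    f=least_squares(model,[.566,-.022,-.07,np.radians(222)]); print("axle",f.x[:2].round(4),"yaw",np.degrees(f.x[2]).round(2),"wheel",np.degrees(f.x[3]).round(2),"res mm",(f.fun*1000).round(1)); return f.x
E
python3 - <<'E'
import sys; sys.argv=['']
from fit import *
d=wcap()
P=lambda u,v,z: wz(d,u,v,z)
fit([(0,P(370.4,223.2,.139)),(-1,P(258.4,238.4,.139)),(-2,P(184,152.8,.139)),(1,P(418,116,.139))],P(126.8,128.8,.148),P(132.4,193.2,.141),P(300.4,128,.088))
print("red",P(104,198.5,.072),"black",P(59.8,194.8,.078))
t=vision.capture("top"); sd=vision.capture("side")
for dd,c in((t,"top"),(sd,"side")):
    for n,z in(("jar_red_1",.07),("jar_black_1",.076)):
        for r in models.masks_of(c,n)[:1]:
            m=r["mask"]; e=r["extent"]; pts=[]
            for v,u in zip(*np.nonzero(m)):
                if dd["depth"][v,u]>0:
                    q=at_depth(dd,u,v); pts.append(q)
            pts=np.array(pts); tp=pts[pts[:,2]>z-.012]; print(c,n,len(tp),tp.mean(0).round(4),(tp.min(0)+tp.max(0))/2,pts[:,2].max())
E
```

```text
axle [ 0.5665 -0.0271] yaw -4.12 wheel 222.19 res mm [-0.7 -1.5 -0.1 -0.2  0.8 -0.6  0.1 -2.8  0.2  4.4 -0.4  1.8  0.2 -1.2]
red [0.47439698 0.29366394 0.072     ] black [0.48328729 0.39926012 0.078     ]
top jar_red_1 178 [0.4708 0.2959 0.0711] [0.47096366 0.29598953 0.06974722] 0.07965213818498462
top jar_black_1 162 [0.4797 0.4016 0.0768] [0.47994158 0.4023818  0.0759272 ] 0.08725576417955039
side jar_red_1 145 [0.4717 0.3008 0.0698] [0.4721164  0.29918573 0.06913412] 0.08009144798979362
side jar_black_1 142 [0.48   0.4048 0.0761] [0.48102147 0.40303864 0.07502413] 0.08457114512700681
```

>>> {"op": "send_rows", "data": {"moves": [[-0.1,-1,0,0,0,0,-1],[-0.1,-1,0,0,0,0,-1],[-0.1,-1,0,0,0,0,-1],[-0.1,-1,0,0,0,0,-1],[-0.1,-1,0,0,0,0,-1],[-0.1,-1,0,0,0,0,-1],[-0.1,-1,0,0,0,0,-1],[-0.1,-1,0,0,0,0,-1],[-0.1,-1,0,0,0,0,-1],[-0.1,-1,0,0,0,0,-1],[-0.1,-1,0,0,0,0,-1],[0,-1,0,0,0,0,-1]]}}

```text
time_s: 7.45
position: [0.4815, 0.2463, 0.2976]
tcp_rot: [[1.0, 0.0, -0.0], [0.0, -1.0, -0.0], [-0.0, 0.0, -1.0]]
force: [0.0, -0.8, 0.2]
opening: 1.001
```

>>> {"op": "send_rows", "data": {"moves": [[0,-1,0.6,0,0,0,-1],[0,-1,0.6,0,0,0,-1],[0,-1,0.7,0,0,0,-1],[0,-1,0.7,0,0,0,-1],[0,-1,0.7,0,0,0,-1],[0,-1,0.7,0,0,0,-1],[0,-0.2,0,0,0,0,-1]]}}

```text
time_s: 8.32
position: [0.4806, 0.4011, 0.1959]
tcp_rot: [[1.0, 0.002, -0.003], [0.002, -1.0, -0.002], [-0.003, 0.002, -1.0]]
force: [0.4, -0.3, -0.4]
opening: 1.002
```

Run:
```python
from h import *
st(); d=wcap(); cv2.imwrite("pics/w2.png",d["img"][:,:,::-1])
for n in ("jar_black_1","jar_red_1"):
    for r in models.masks_of("wrist",n)[:4]: print(n,r["extent"],round(r["confidence"],2))
```

```text
t 8.32 pos [0.4806 0.4011 0.1959] F [ 0.4 -0.3 -0.4] open 1.002 yaw 0.09
jar_black_1 [299.6, 70.9, 347.4, 119.4] 0.97
jar_black_1 [293.9, 230.9, 335.4, 280.9] 0.56
jar_red_1 [446.5, 215.2, 498.8, 259.6] 0.73
jar_red_1 [386.9, 163.6, 446.0, 224.2] 0.65
jar_red_1 [447.9, 19.0, 639.0, 243.5] 0.57
```

View pics/w2.png

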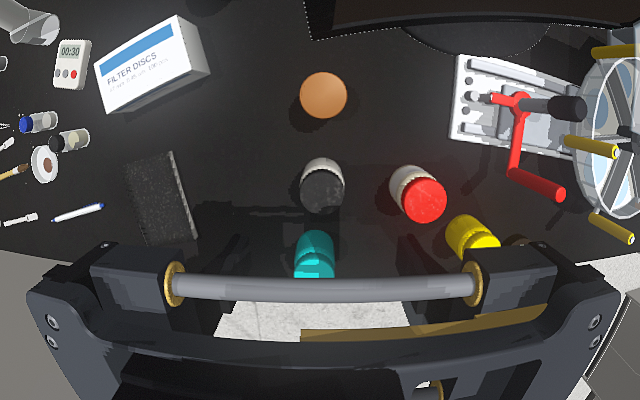

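Run:
```python
from h import *
d=wcap()
print(wz(d,322.5,190.5,.078),wz(d,425,200,.072))
```

```text
[0.48628673 0.40257449 0.078     ] [0.47496069 0.29913147 0.072     ]
```

>>> {"op": "send_rows", "data": {"moves": [[0.15,0,1,0,0,0,-1],[0,0,1,0,0,0,-1],[0,0,1,0,0,0,-1],[0,0,1,0,0,0,-1],[0,0,1,0,0,0,-1],[0,0,0.9,0,0,0,-1],[0,0,0.45,0,0,0,-1],[0,0,0,0,0,0,1],[0,0,0,0,0,0,1],[0,0,0,0,0,0,1],[0,0,0,0,0,0,1],[0,0,0,0,0,0,1]]}}

```text
time_s: 10.02
position: [0.4858, 0.401, 0.0393]
tcp_rot: [[1.0, -0.0, 0.001], [-0.0, -1.0, 0.001], [0.001, -0.001, -1.0]]
force: [-0.6, 2.7, 1.9]
opening: 0.516
```

>>> {"op": "send_rows", "data": {"moves": [[0,0,-0.5,0,0,0,1],[0,0,-1,0,0,0,1],[0,0,-1,0,0,0,1],[0,0,-1,0,0,0,1],[0,0,-1,0,0,0,1],[0,0,-1,0,0,0,1],[0,0,-1,0,0,0,1],[0,0,-1,0,0,0,1],[0,0.8,-0.3,0,0,0,1],[0,0.9,0,0,0,0,1],[0,0.9,0,0,0,0,1],[0,0.9,0,0,0,0,1]]}}

```text
time_s: 11.52
position: [0.4847, 0.3105, 0.2328]
tcp_rot: [[1.0, -0.001, -0.002], [-0.001, -1.0, -0.001], [-0.002, 0.001, -1.0]]
force: [-0.4, -0.9, -3.1]
opening: 0.499
```

Run:
```python
from h import *
st(); d=wcap(); cv2.imwrite("pics/w3.png",d["img"][:,:,::-1])
```

```text
t 11.53 pos [0.4847 0.3105 0.2328] F [-0.4 -0.9 -3.1] open 0.499 yaw -0.06
```

View pics/w3.png

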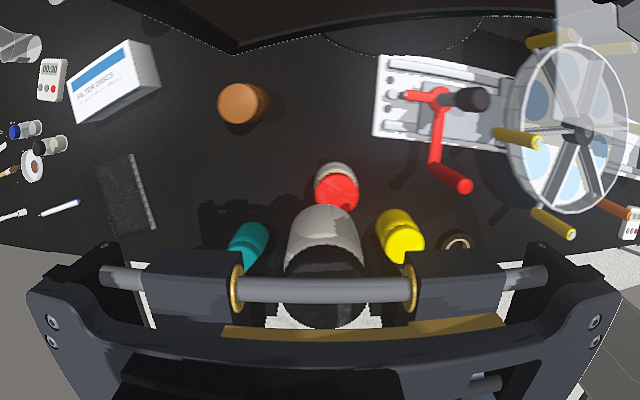

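>>> {"op": "send_rows", "data": {"moves": [[0,1,0,0,0,0,1],[0,1,0,0,0,0,1],[0,1,0,0,0,0,1],[0,1,0,0,0,0,1],[0,1,0,0,0,0,1],[0,1,0,0,0,0,1],[0,1,0,0,0,0,1],[0,1,0,0,0,0,1],[0.1,1,0,0,0,0,1],[0.1,1,0,0,0,0,1],[0,1,0,0,0,0,1],[0,1,0,0,0,0,1]]}}

```text
time_s: 13.08
position: [0.4898, 0.0115, 0.2335]
tcp_rot: [[1.0, -0.001, -0.001], [-0.001, -1.0, 0.0], [-0.001, -0.0, -1.0]]
force: [0.6, -0.4, -3.4]
opening: 0.497
```

>>> {"op": "send_rows", "data": {"moves": [[0,1,0,0,0,0,1],[0,0.9,0,0,0,0,1],[0,0,0,0,0,0,1],[0,0,0,0,0,0,1]]}}

```text
time_s: 13.58
position: [0.4898, -0.0345, 0.2336]
tcp_rot: [[1.0, -0.001, -0.001], [-0.001, -1.0, 0.001], [-0.001, -0.001, -1.0]]
force: [0.3, -0.3, -3.6]
opening: 0.497
```

Run:
```python
from h import *
st(); d=wcap(); cv2.imwrite("pics/w4.png",d["img"][:,:,::-1])
```

```text
t 13.57 pos [ 0.4898 -0.0345  0.2336] F [ 0.3 -0.3 -3.6] open 0.497 yaw -0.06
```

View pics/w4.png

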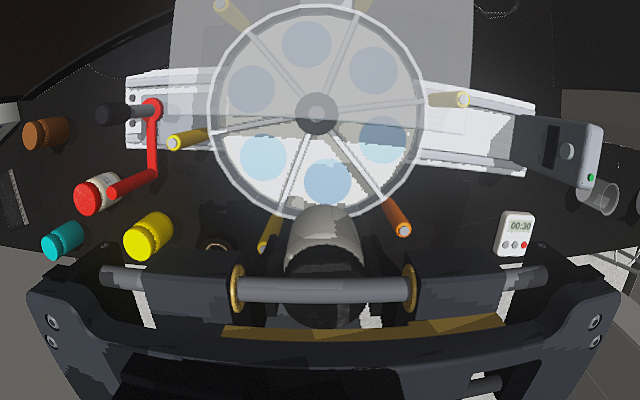

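Run:
```python
from fit import *
d=wcap(); P=lambda u,v,z: wz(d,u,v,z)
print(P(328,182,.0565),P(263.5,158.5,.0565))
fit([(0,P(404,230,.139)),(-1,P(262,246.5,.139)),(-2,P(174,143,.139)),(1,P(463,100,.139))],P(103,113,.148),P(112,190,.141),P(316.5,114,.088))
```

```text
[ 0.48815707 -0.0376648   0.0565    ] [0.51566614 0.03457337 0.0565    ]
axle [ 0.5658 -0.0268] yaw -4.65 wheel 222.43 res mm [-0.5  0.1 -1.8 -2.2  2.1  0.6 -0.1 -1.4  0.7  1.5 -1.2  2.4  0.9 -0.9]
```

Consistent. Descend in bay.

>>> {"op": "send_rows", "data": {"moves": [[0,0.1,1,0,0,0,1],[0,0.03,1,0,0,0,1],[0,0,1,0,0,0,1],[0,0,1,0,0,0,1],[0,0,1,0,0,0,1],[0,0,0.3,0,0,0,1],[0,0,0.1,0,0,0,1],[0,0,0,0,0,0,1]]}}

```text
time_s: 14.68
position: [0.491, -0.0378, 0.0994]
tcp_rot: [[1.0, 0.0, 0.001], [0.0, -1.0, -0.0], [0.001, 0.0, -1.0]]
force: [0.1, -0.3, -3.0]
opening: 0.501
```

>>> {"op": "send_rows", "data": {"moves": [[-0.05,0,0.1,0,0,0,1],[0,0,0.05,0,0,0,1],[0,0,0,0,0,0,1]]}}

```text
time_s: 15.05
position: [0.4894, -0.0379, 0.0954]
tcp_rot: [[1.0, -0.0, 0.001], [-0.0, -1.0, -0.0], [0.001, 0.0, -1.0]]
force: [-0.4, 0.2, -2.6]
opening: 0.506
```

>>> {"op": "send_rows", "data": {"moves": [[0,0,0.05,0,0,0,1],[0,0,0,0,0,0,1]]}}

```text
time_s: 15.3
position: [0.4899, -0.0378, 0.0946]
tcp_rot: [[1.0, -0.0, 0.002], [-0.0, -1.0, -0.0], [0.002, 0.0, -1.0]]
force: [-0.2, 1.2, 4.6]
opening: 0.502
```

Contact. Release and rise.

>>> {"op": "send_rows", "data": {"moves": [[0,0,0,0,0,0,-0.5],[0,0,0,0,0,0,-0.5],[0,0,0,0,0,0,-0.5],[0,0,-0.6,0,0,0,-0.5],[0,0,-1,0,0,0,-0.5],[0,0,-1,0,0,0,-0.5],[0,0,-1,0,0,0,-0.5],[0,0,-1,0,0,0,-0.5],[0,0,-1,0,0,0,-0.5],[0,-0.7,-0.6,0,0,0,-1],[0,-1,0,0,0,0,-1],[0,-1,0,0,0,0,-1]]}}

```text
time_s: 16.8
position: [0.489, 0.0302, 0.2489]
tcp_rot: [[1.0, -0.001, 0.0], [-0.001, -1.0, -0.0], [0.0, 0.0, -1.0]]
force: [0.1, 0.5, -0.4]
opening: 0.963
```

Run:
```python
from h import *
st(); d=wcap(); cv2.imwrite("pics/w5.png",d["img"][:,:,::-1])
```

```text
t 16.8 pos [0.489  0.0302 0.2489] F [ 0.1  0.5 -0.4] open 0.963 yaw -0.05
```

View pics/w5.png

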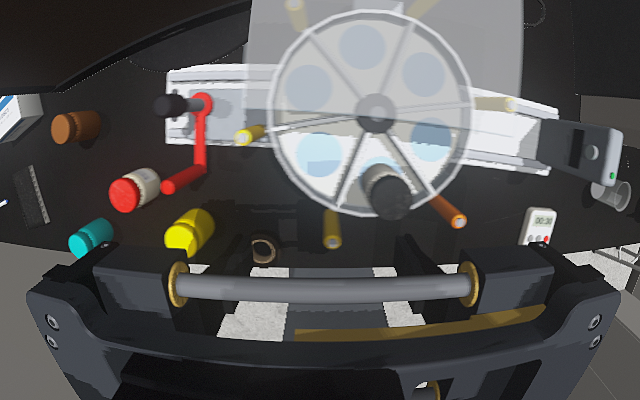

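>>> {"op": "send_rows", "data": {"moves": [[-0.1,-1,0,0,0,0,-1],[-0.1,-1,0,0,0,0,-1],[-0.1,-1,0,0,0,0,-1],[-0.1,-1,0,0,0,0,-1],[-0.1,-1,0,0,0,0,-1],[-0.1,-1,0,0,0,0,-1],[0,-1,0,0,0,0,-1],[0,-1,0,0,0,0,-1],[0,-1,0,0,0,0,-1],[0,-1,0,0,0,0,-1],[0,-0.7,0,0,0,0,-1],[0,0,0.5,0,0,-1,-1]]}}

```text
time_s: 18.35
position: [0.475, 0.2984, 0.2368]
tcp_rot: [[0.984, 0.18, 0.002], [0.18, -0.984, 0.001], [0.003, -0.0, -1.0]]
force: [-0.5, -0.1, -1.2]
opening: 1.004
```

>>> {"op": "send_rows", "data": {"moves": [[0,0,0.5,0,0,-1,-1],[0,0,0.5,0,0,-1,-1],[0,0,0.5,0,0,-1,-1],[0,0,0,0,0,-1,-1],[0,0,0,0,0,-1,-1],[0,0,0,0,0,0,-1]]}}

```text
time_s: 19.1
position: [0.4742, 0.2969, 0.1986]
tcp_rot: [[0.502, 0.865, -0.0], [0.865, -0.502, -0.0], [-0.001, -0.0, -1.0]]
force: [1.0, 0.7, -0.6]
opening: 0.999
```

Run:
```python
from h import *
st(); d=wcap(); cv2.imwrite("pics/w6.png",d["img"][:,:,::-1])
```

```text
t 19.1 pos [0.4742 0.2969 0.1986] F [ 1.   0.7 -0.6] open 0.999 yaw 59.86
```

View pics/w6.png

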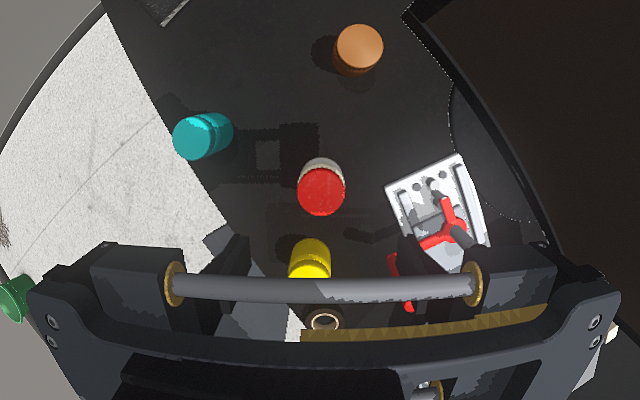

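Run:
```python
from h import *
d=wcap(); p=wz(d,321,191,.072); print(p, d["s"]["tcp_rot"].T@(p-d["s"]["position"])/.025)
```

```text
[0.47361646 0.30103967 0.072     ] [ 0.12968905 -0.10383687  5.06676314]
```

>>> {"op": "send_rows", "data": {"moves": [[0.08,-0.05,1,0,0,0,-1],[0,0,1,0,0,0,-1],[0,0,1,0,0,0,-1],[0,0,1,0,0,0,-1],[0,0,1,0,0,0,-1],[0,0,1,0,0,0,-1],[0,0,0.5,0,0,0,-1],[0,0,0,0,0,0,1],[0,0,0,0,0,0,1],[0,0,0,0,0,0,1],[0,0,0,0,0,0,1],[0,0,0,0,0,0,1]]}}

```text
time_s: 20.7
position: [0.4739, 0.2998, 0.0368]
tcp_rot: [[0.501, 0.866, -0.0], [0.866, -0.501, 0.0], [0.0, -0.0, -1.0]]
force: [-2.3, 1.4, 3.0]
opening: 0.55
```

>>> {"op": "send_rows", "data": {"moves": [[0,0,-0.5,0,0,0,1],[0,0,-1,0,0,0,1],[0,0,-1,0,0,0,1],[0,0,-1,0,0,0,1],[0,0,-1,0,0,0,1],[0,0,-1,0,0,0,1],[0,0,-1,0,0,0,1],[0,0,-1,0,0,0,1],[0,0,-0.5,0,0,0,1],[0,0,0,0,0,1,1],[0,0,0,0,0,1,1],[0,0,0,0,0,1,1]]}}

```text
time_s: 22.2
position: [0.4733, 0.2992, 0.2357]
tcp_rot: [[0.869, 0.495, -0.002], [0.495, -0.869, -0.001], [-0.002, -0.0, -1.0]]
force: [-0.2, 1.0, -3.5]
opening: 0.551
```

>>> {"op": "send_rows", "data": {"moves": [[0,0,0,0,0,1,1],[0,0,0,0,0,1,1],[0,0,0,0,0,1,1],[0,1,0,0,0,0,1],[0,1,0,0,0,0,1],[0.2,1,0,0,0,0,1],[0.3,1,0,0,0,0,1],[0.3,1,0,0,0,0,1],[0.3,1,0,0,0,0,1],[0.3,1,0,0,0,0,1],[0.3,1,0,0,0,0,1],[0,1,0,0,0,0,1]]}}

```text
time_s: 23.7
position: [0.5166, 0.0736, 0.2358]
tcp_rot: [[1.0, -0.0, -0.001], [-0.0, -1.0, -0.0], [-0.001, 0.0, -1.0]]
force: [-0.2, -0.4, -3.7]
opening: 0.549
```

>>> {"op": "send_rows", "data": {"moves": [[0,1,0,0,0,0,1],[0,0.6,0,0,0,0,1],[0,0,0,0,0,0,1],[0,0,0,0,0,0,1]]}}

```text
time_s: 24.2
position: [0.5163, 0.0352, 0.2362]
tcp_rot: [[1.0, -0.0, -0.001], [-0.0, -1.0, 0.001], [-0.001, -0.001, -1.0]]
force: [0.2, -0.4, -3.6]
opening: 0.548
```

Run:
```python
from h import *
st(); d=wcap(); cv2.imwrite("pics/w7.png",d["img"][:,:,::-1])
```

```text
t 24.2 pos [0.5163 0.0352 0.2362] F [ 0.2 -0.4 -3.6] open 0.548 yaw -0.0
```

View pics/w7.png

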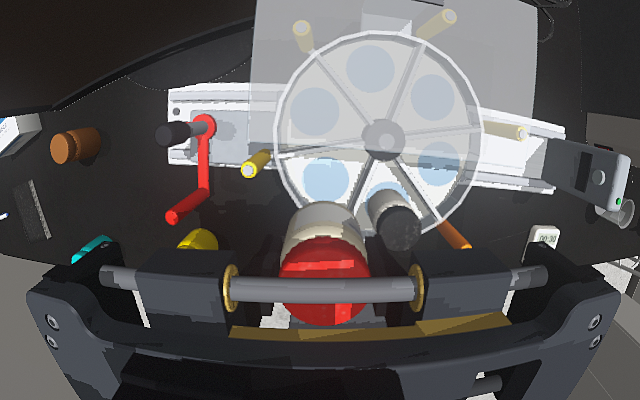

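>>> {"op": "send_rows", "data": {"moves": [[0,0,1,0,0,0,1],[0,0,1,0,0,0,1],[0,0,1,0,0,0,1],[0,0,1,0,0,0,1],[0,0,1,0,0,0,1],[0,0,0.4,0,0,0,1],[0,0,0.2,0,0,0,1],[0,0,0.05,0,0,0,1],[0,0,0,0,0,0,1]]}}

```text
time_s: 25.38
position: [0.5172, 0.0345, 0.0957]
tcp_rot: [[1.0, -0.0, 0.002], [-0.0, -1.0, -0.0], [0.002, 0.0, -1.0]]
force: [0.6, 0.1, -3.8]
opening: 0.551
```

>>> {"op": "send_rows", "data": {"moves": [[0,0,0.1,0,0,0,1],[0,0,0.03,0,0,0,1],[0,0,0,0,0,0,1]]}}

```text
time_s: 25.75
position: [0.5172, 0.0345, 0.0927]
tcp_rot: [[1.0, -0.0, 0.002], [-0.0, -1.0, -0.0], [0.002, 0.0, -1.0]]
force: [-0.2, 0.6, 4.1]
opening: 0.549
```

>>> {"op": "send_rows", "data": {"moves": [[0,0,0,0,0,0,-0.4],[0,0,0,0,0,0,-0.4],[0,0,0,0,0,0,-0.4],[0,0,-0.6,0,0,0,-0.4],[0,0,-1,0,0,0,-0.4],[0,0,-1,0,0,0,1],[0,0,-1,0,0,0,1],[0,0,-1,0,0,0,1],[0,0,0,0,0,0,1]]}}

```text
time_s: 26.88
position: [0.5182, 0.0344, 0.2094]
tcp_rot: [[1.0, -0.0, 0.006], [-0.0, -1.0, -0.001], [0.006, 0.001, -1.0]]
force: [0.2, 0.1, -0.2]
opening: 0.333
```

Run:
```python
from h import *
st(); d=wcap(); cv2.imwrite("pics/w8.png",d["img"][:,:,::-1])
t=vision.capture("top"); cv2.imwrite("pics/t8.png",t["img"][:,:,::-1])
```

```text
t 26.88 pos [0.5182 0.0344 0.2094] F [ 0.2  0.1 -0.2] open 0.333 yaw -0.0
```

View pics/w8.png

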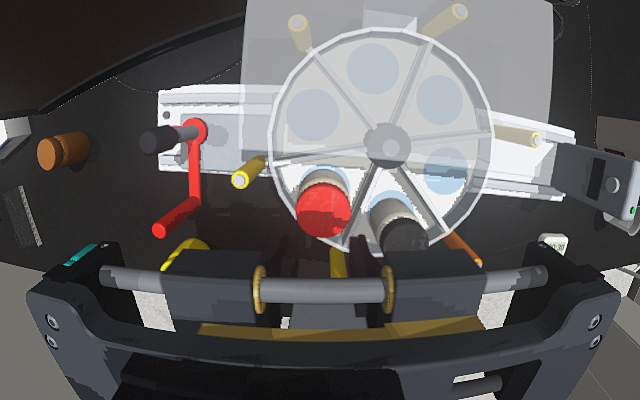

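View pics/t8.png

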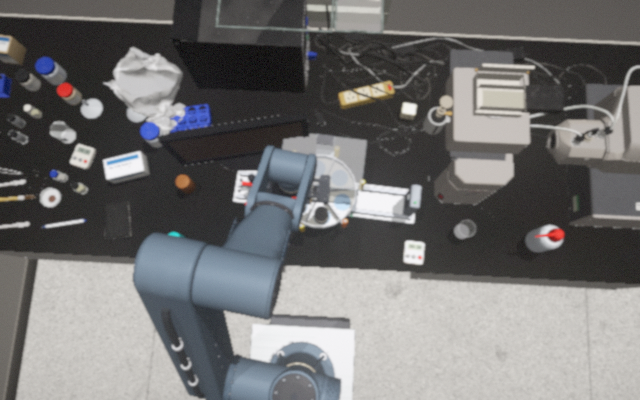

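>>> {"op": "send_rows", "data": {"moves": [[-0.1,1,0,0,0,0,1],[-0.1,1,0,0,0,0,1],[-0.1,1,0,0,0,0,1],[-0.1,1,0,0,0,0,1],[-0.1,1,0,0,0,0,1],[-0.1,1,0,0,0,0,1],[-0.2,0.85,0,0,0,0,1],[0,0,0.6,0,0,0,1],[0,0,0.6,0,0,0,1],[0,0,0,0,0,0,1]]}}

```text
time_s: 28.22
position: [0.495, -0.135, 0.1745]
tcp_rot: [[1.0, 0.001, -0.005], [0.001, -1.0, 0.003], [-0.005, -0.003, -1.0]]
force: [-0.1, 0.2, 0.7]
opening: 0.005
```

```bash
cat > arc.py <<'E'
from h import *
def arc(A,yaw,a0,a1,step,r=.13,p0=None):
    s=st(); p=np.array(s["position"][:2]) if p0 is None else np.array(p0)
    n=int(round(abs(a1-a0)/step)); out=[]
    for a in np.linspace(a0,a1,n+1):
        t=np.radians(a)+yaw; q=np.array(A)+r*np.array([np.cos(t),np.sin(t)])
        dd=(q-p)/.025; dd=np.round(dd,2); p=p+dd*.025; out.append((round(float(a),1),float(dd[0]),float(-dd[1])))
    for o in out: print(o)
E
python3 - <<'E'
from arc import *
d=wcap(); cv2.imwrite("pics/w9.png",d["img"][:,:,::-1])
arc([.566,-.027],np.radians(-4.35),242,120,6.1)
E
```

```text
t 28.27 pos [ 0.4958 -0.1354  0.1754] F [ 0.6 -0.  -0.9] open 0.005 yaw 0.06
(242.0, 0.03, 0.06)
(235.9, -0.45, -0.32)
(229.8, -0.42, -0.37)
(223.7, -0.37, -0.41)
(217.6, -0.33, -0.44)
(211.5, -0.28, -0.48)
(205.4, -0.22, -0.51)
(199.3, -0.17, -0.52)
(193.2, -0.12, -0.55)
(187.1, -0.05, -0.55)
(181.0, -0.0, -0.55)
(174.9, 0.06, -0.55)
(168.8, 0.12, -0.54)
(162.7, 0.18, -0.52)
(156.6, 0.23, -0.51)
(150.5, 0.28, -0.47)
(144.4, 0.33, -0.44)
(138.3, 0.38, -0.41)
(132.2, 0.42, -0.36)
(126.1, 0.45, -0.32)
(120.0, 0.49, -0.26)
```

View pics/w9.png

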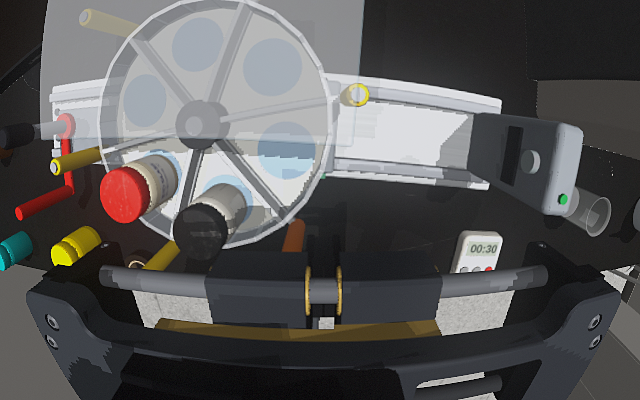

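>>> {"op": "send_rows", "data": {"moves": [[0,0,1,0,0,0,1],[0,0,1,0,0,0,1],[0,0,0.8,0,0,0,1],[0,0,0,0,0,0,1],[-0.2,-0.12,0,0,0,0,1],[-0.22,-0.14,0,0,0,0,1],[-0.42,-0.37,0,0,0,0,1],[-0.37,-0.41,0,0,0,0,1],[-0.33,-0.44,0,0,0,0,1],[-0.28,-0.48,0,0,0,0,1],[-0.22,-0.51,0,0,0,0,1]]}}

```text
time_s: 29.65
position: [0.445, -0.074, 0.1068]
tcp_rot: [[1.0, -0.0, -0.0], [-0.0, -1.0, 0.0], [-0.0, -0.0, -1.0]]
force: [0.8, -0.3, -0.9]
opening: 0.005
```

Run:
```python
from arc import *
st(); d=wcap(); cv2.imwrite("pics/w10.png",d["img"][:,:,::-1])
```

```text
t 29.65 pos [ 0.445  -0.074   0.1068] F [ 0.8 -0.3 -0.9] open 0.005 yaw -0.0
```

View pics/w10.png

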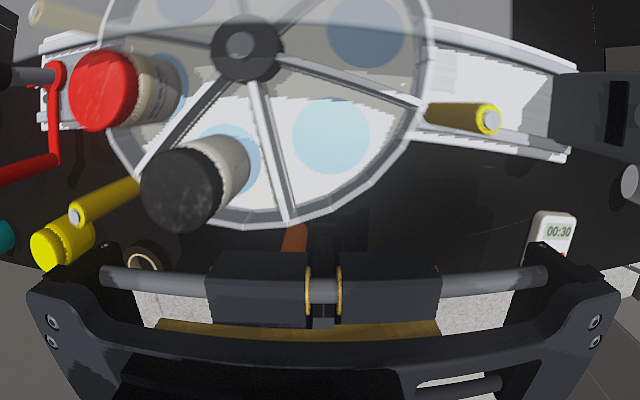

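>>> {"op": "send_rows", "data": {"moves": [[-0.17,-0.52,0,0,0,0,1],[-0.12,-0.55,0,0,0,0,1],[-0.05,-0.55,0,0,0,0,1],[0,-0.55,0,0,0,0,1],[0.06,-0.55,0,0,0,0,1],[0.12,-0.54,0,0,0,0,1],[0.18,-0.52,0,0,0,0,1],[0.23,-0.51,0,0,0,0,1],[0.28,-0.47,0,0,0,0,1],[0.33,-0.44,0,0,0,0,1],[0.38,-0.41,0,0,0,0,1],[0.42,-0.36,0,0,0,0,1]]}}

```text
time_s: 31.2
position: [0.4869, 0.0752, 0.1065]
tcp_rot: [[1.0, -0.0, -0.002], [-0.0, -1.0, 0.0], [-0.002, -0.0, -1.0]]
force: [-0.8, -0.3, 0.8]
opening: 0.0
```

Run:
```python
from arc import *
st(); d=wcap(); cv2.imwrite("pics/w11.png",d["img"][:,:,::-1])
```

```text
t 31.2 pos [0.4869 0.0752 0.1065] F [-0.8 -0.3  0.8] open 0.0 yaw -0.0
```

View pics/w11.png

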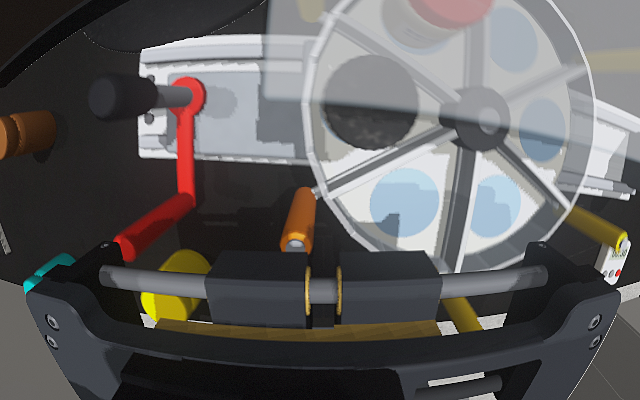

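>>> {"op": "send_rows", "data": {"moves": [[0,0.1,-1,0,0,0,1],[0,0,-1,0,0,0,1],[0,0,-0.7,0,0,0,1],[-0.3,0.9,0,0,0,0,1],[-0.3,1,0,0,0,0,1],[-0.3,1,0,0,0,0,1],[-0.3,1,0,0,0,0,1],[-0.3,1,0,0,0,0,1],[-0.2,0.8,0,0,0,0,1],[0,0,0,0,0,0,1]]}}

```text
time_s: 32.5
position: [0.4447, -0.0716, 0.1743]
tcp_rot: [[1.0, -0.003, 0.0], [-0.003, -1.0, 0.0], [0.0, -0.0, -1.0]]
force: [0.6, -0.5, 0.1]
opening: 0.002
```

Run:
```python
from arc import *
d=wcap(); cv2.imwrite("pics/w12.png",d["img"][:,:,::-1])
arc([.566,-.027],np.radians(-4.35),204,130,6.1)
```

```text
t 32.55 pos [ 0.4447 -0.0708  0.1743] F [ 0.3  0.4 -0.1] open 0.005 yaw -0.12
(204.0, -0.04, -0.0)
(197.8, -0.16, -0.54)
(191.7, -0.1, -0.55)
(185.5, -0.05, -0.56)
(179.3, 0.02, -0.56)
(173.2, 0.08, -0.55)
(167.0, 0.14, -0.54)
(160.8, 0.19, -0.53)
(154.7, 0.26, -0.5)
(148.5, 0.3, -0.47)
(142.3, 0.35, -0.43)
(136.2, 0.4, -0.4)
(130.0, 0.43, -0.35)
```

View pics/w12.png

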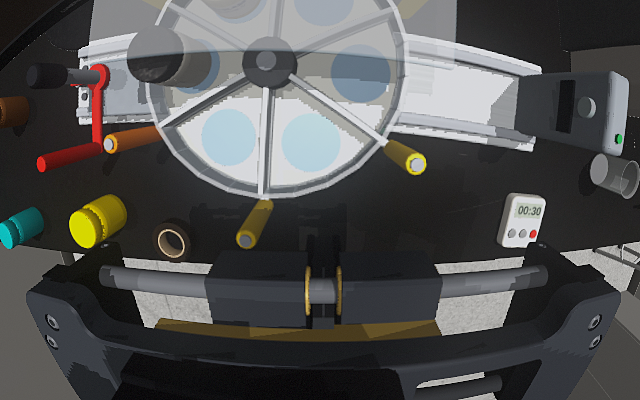

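>>> {"op": "send_rows", "data": {"moves": [[0,0,1,0,0,0,1],[0,0,1,0,0,0,1],[0,0,0.75,0,0,0,1],[0,0,0,0,0,0,1],[-0.1,-0.27,0,0,0,0,1],[-0.1,-0.27,0,0,0,0,1],[-0.1,-0.55,0,0,0,0,1],[-0.05,-0.56,0,0,0,0,1],[0.02,-0.56,0,0,0,0,1],[0.08,-0.55,0,0,0,0,1],[0.14,-0.54,0,0,0,0,1],[0.19,-0.53,0,0,0,0,1]]}}

```text
time_s: 34.05
position: [0.4474, 0.0258, 0.1056]
tcp_rot: [[1.0, 0.0, 0.001], [0.0, -1.0, -0.0], [0.001, 0.0, -1.0]]
force: [1.4, -1.8, 0.3]
opening: -0.001
```

>>> {"op": "send_rows", "data": {"moves": [[0.26,-0.5,0,0,0,0,1],[0.3,-0.47,0,0,0,0,1],[0.35,-0.43,0,0,0,0,1],[0.4,-0.4,0,0,0,0,1],[0.2,-0.17,0,0,0,0,1],[0,0.1,-0.5,0,0,0,1],[0,0.1,-1,0,0,0,1],[0,0,-1,0,0,0,1],[0,0,-1,0,0,0,1],[-0.5,0,-1,0,0,0,1],[-0.5,0,-1,0,0,0,1],[0,0,0,0,0,0,1]]}}

```text
time_s: 35.55
position: [0.4596, 0.069, 0.2452]
tcp_rot: [[1.0, -0.001, 0.005], [-0.001, -1.0, -0.0], [0.005, 0.0, -1.0]]
force: [-0.3, -0.0, -0.3]
opening: 0.003
```

Run:
```python
from arc import *
st(); d=wcap(); cv2.imwrite("pics/w13.png",d["img"][:,:,::-1])
t=vision.capture("top"); cv2.imwrite("pics/t13.png",cv2.resize(t["img"][120:270,180:440,::-1],None,fx=3,fy=3,interpolation=cv2.INTER_CUBIC))
t=vision.capture("side"); cv2.imwrite("pics/s13.png",cv2.resize(t["img"][130:300,220:380,::-1],None,fx=3.5,fy=3.5,interpolation=cv2.INTER_CUBIC))
```

```text
t 35.55 pos [0.4596 0.069  0.2452] F [-0.3 -0.  -0.3] open 0.003 yaw -0.04
```

View pics/w13.png

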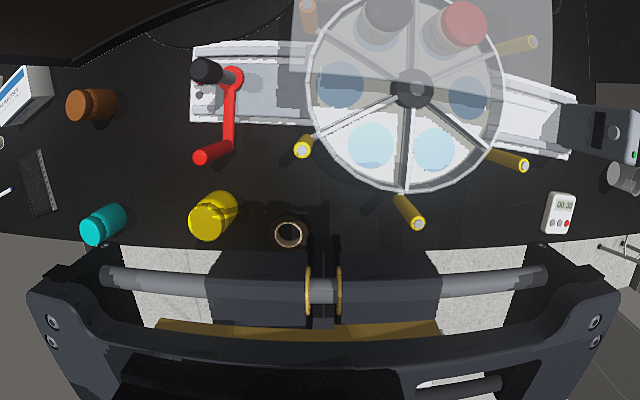

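View pics/s13.png

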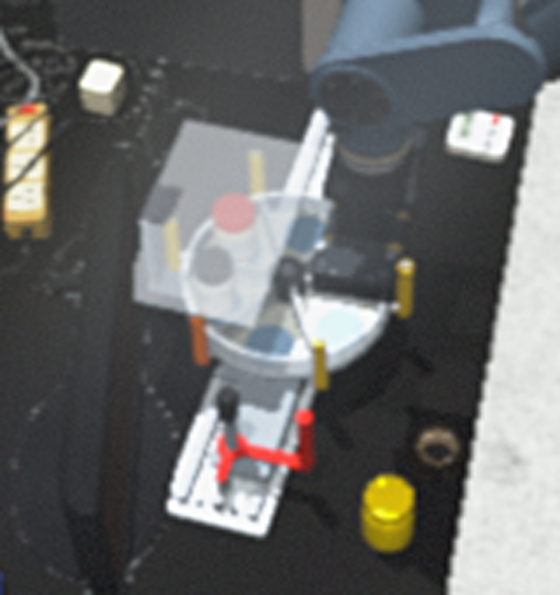

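```bash
cat > larc.py <<'E'
from h import *
def larc(q0,q1,n,g=(.5816,.1774),yaw=np.radians(-4.35),r=.08,p0=None):
    s=st(); p=np.array(s["position"][:2]) if p0 is None else np.array(p0)
    R=np.array([[np.cos(yaw),-np.sin(yaw)],[np.sin(yaw),np.cos(yaw)]])
    for q in np.linspace(q0,q1,n+1):
        w=np.array(g)+R@(r*np.array([-np.cos(q),np.sin(q)])); dd=np.round((w-p)/.025,2); p=p+dd*.025
        print(round(q,2),dd[0],-dd[1],w.round(4))
E
python3 - <<'E'
from larc import *
larc(-.65,.85,10)
d=wcap()
print(wz(d,199.5,157,.141), wz(d,205,70.5,.148), wz(d,302,149,.139))
E
```

```text
t 35.7 pos [0.4592 0.0691 0.2427] F [-0.4  0.2 -0.8] open 0.008 yaw -0.04
-0.65 2.21 -2.59 [0.5144 0.134 ]
-0.5 -0.23 -0.43 [0.5087 0.1445]
-0.35 -0.16 -0.45 [0.5046 0.1557]
-0.2 -0.1 -0.47 [0.5022 0.1675]
-0.05 -0.02 -0.48 [0.5016 0.1795]
0.1 0.05 -0.47 [0.5028 0.1914]
0.25 0.12 -0.47 [0.5058 0.203 ]
0.4 0.18 -0.44 [0.5105 0.2141]
0.55 0.25 -0.41 [0.5168 0.2243]
0.7 0.31 -0.36 [0.5245 0.2334]
0.85 0.36 -0.32 [0.5335 0.2413]
[0.50062851 0.18292786 0.141     ] [0.57721565 0.17108881 0.148     ] [0.50510034 0.08903898 0.139     ]
```

>>> {"op": "send_rows", "data": {"moves": [[0.75,-0.9,0,0,0,0,1],[0.75,-0.9,0,0,0,0,1],[0.7,-0.8,0,0,0,0,1],[0,0,1,0,0,0,1],[0,0,1,0,0,0,1],[0,0,1,0,0,0,1],[0,0,1,0,0,0,1],[0,0,1,0,0,0,1],[0,0,0.5,0,0,0,1],[0,0,0,0,0,0,1]]}}

```text
time_s: 37.0
position: [0.5136, 0.1342, 0.1042]
tcp_rot: [[1.0, -0.0, -0.003], [-0.0, -1.0, -0.0], [-0.003, 0.0, -1.0]]
force: [-0.7, -1.0, -0.9]
opening: 0.005
```

Run:
```python
from arc import *
st(); d=wcap(); cv2.imwrite("pics/w14.png",d["img"][:,:,::-1])
```

```text
t 37.0 pos [0.5136 0.1342 0.1042] F [-0.7 -1.  -0.9] open 0.005 yaw -0.01
```

View pics/w14.png

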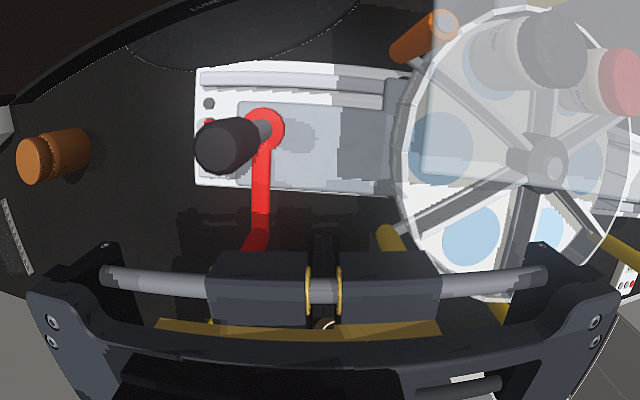

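>>> {"op": "send_rows", "data": {"moves": [[-0.23,-0.43,0,0,0,0,1],[-0.16,-0.45,0,0,0,0,1],[-0.1,-0.47,0,0,0,0,1],[-0.02,-0.48,0,0,0,0,1],[0.05,-0.47,0,0,0,0,1],[0.12,-0.47,0,0,0,0,1],[0.18,-0.44,0,0,0,0,1],[0.25,-0.41,0,0,0,0,1],[0.31,-0.36,0,0,0,0,1],[0,0,0,0,0,0,1]]}}

```text
time_s: 38.3
position: [0.5241, 0.235, 0.1051]
tcp_rot: [[1.0, 0.0, -0.001], [0.0, -1.0, 0.001], [-0.001, -0.001, -1.0]]
force: [-0.2, 0.2, 0.9]
opening: 0.007
```

Run:
```python
from arc import *
st(); d=wcap(); cv2.imwrite("pics/w15.png",d["img"][:,:,::-1])
```

```text
t 38.3 pos [0.5241 0.235  0.1051] F [-0.2  0.2  0.9] open 0.007 yaw 0.01
```

View pics/w15.png

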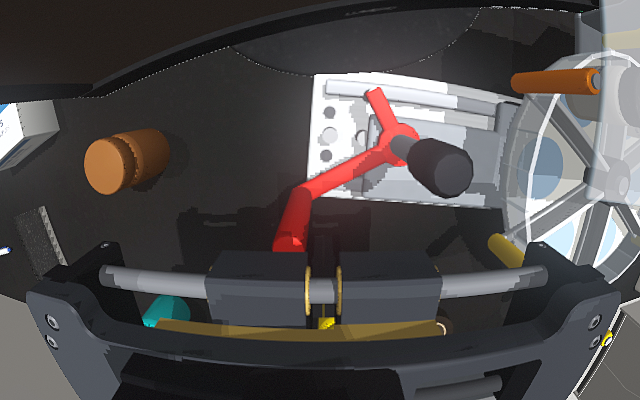

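>>> {"op": "send_rows", "data": {"moves": [[0,0.2,-0.5,0,0,0,1],[0,0,-1,0,0,0,-0.3],[0,0,-1,0,0,0,-0.3],[0,0,-1,0,0,0,-0.3],[0,0,-0.5,0,0,0,-0.3],[0.76,0.72,0,0,0,0,-0.3],[0.76,0.72,0,0,0,0,-0.3],[0.76,0.72,0,0,0,0,-0.3],[0,0,0,0,0,0,-0.3]]}}

```text
time_s: 39.48
position: [0.5832, 0.1728, 0.2051]
tcp_rot: [[1.0, -0.003, 0.0], [-0.003, -1.0, -0.0], [0.0, 0.0, -1.0]]
force: [-0.9, -0.1, -1.2]
opening: 0.644
```

Run:
```python
from arc import *
st(); d=wcap(); cv2.imwrite("pics/w16.png",d["img"][:,:,::-1]); print(wproj(d,[.5816,.1774,.148]))
```

```text
t 39.48 pos [0.5832 0.1728 0.2051] F [-0.9 -0.1 -1.2] open 0.644 yaw -0.19
(np.float64(319.42638952175236), np.float64(220.09512110755597))
```

View pics/w16.png

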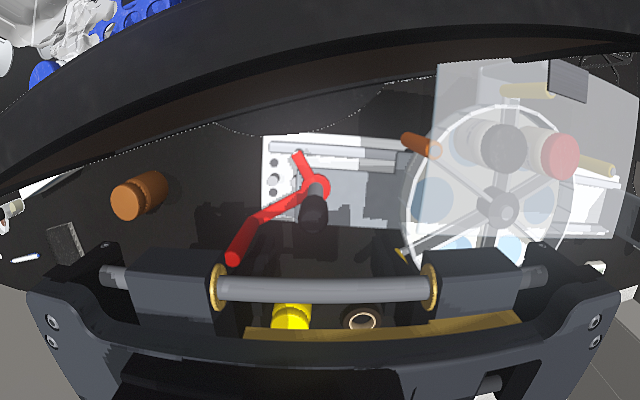

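>>> {"op": "send_rows", "data": {"moves": [[0,-0.2,1,0,0,0,-0.3],[0,0,1,0,0,0,-0.3],[0,0,1,0,0,0,-0.3],[0,0,0.5,0,0,0,-0.3],[0,0,0,0,0,0,-0.3],[0,0,0,0,0,0,0],[0,0,0,0,0,0,0.2],[0,0,0,0,0,0,0.3],[0,0,0,0,0,0,0.35]]}}

```text
time_s: 40.65
position: [0.5815, 0.1798, 0.1185]
tcp_rot: [[1.0, -0.0, 0.001], [-0.0, -1.0, 0.0], [0.001, -0.0, -1.0]]
force: [0.1, 0.1, -0.2]
opening: 0.353
```

Run:
```python
from arc import *
st(); d=wcap(); cv2.imwrite("pics/w17.png",d["img"][:,:,::-1]); print(wproj(d,[.5816,.1774,.148]))
```

```text
t 40.65 pos [0.5815 0.1798 0.1185] F [ 0.1  0.1 -0.2] open 0.353 yaw -0.01
(np.float64(331.26996957042644), np.float64(278.7776132984151))
```

View pics/w17.png

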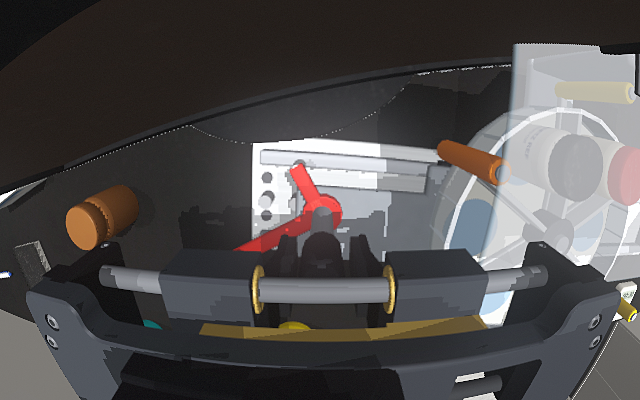

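>>> {"op": "send_rows", "data": {"moves": [[0,0,0,0,0,0,0.5],[0,0,0,0,0,0,0.6],[0,0,0,0,0,0,0.6]]}}

```text
time_s: 41.08
position: [0.5814, 0.1803, 0.1181]
tcp_rot: [[1.0, -0.0, 0.0], [-0.0, -1.0, 0.001], [0.0, -0.001, -1.0]]
force: [0.3, 3.4, 0.4]
opening: 0.265
```

>>> {"op": "send_rows", "data": {"moves": [[-0.03,0.2,0,0,0,0,0.6],[-0.03,0.4,0,0,0,0,0.6],[-0.03,0.5,0,0,0,0,0.6],[-0.03,0.5,0,0,0,0,0.6],[-0.03,0.5,0,0,0,0,0.6],[-0.03,0.5,0,0,0,0,0.6],[-0.04,0.5,0,0,0,0,0.6],[-0.04,0.5,0,0,0,0,0.6],[-0.04,0.4,0,0,0,0,0.6],[0,0,0,0,0,0,0.6],[0,0,0,0,0,0,0.6]]}}

```text
time_s: 42.45
position: [0.5739, 0.0786, 0.1181]
tcp_rot: [[1.0, 0.0, -0.0], [0.0, -1.0, -0.002], [-0.0, 0.002, -1.0]]
force: [-0.2, -2.0, 2.4]
opening: 0.263
```

>>> {"op": "send_rows", "data": {"moves": [[0,0,0,0,0,0,0.2],[0,0,0,0,0,0,-0.1],[0,0,0,0,0,0,-0.2],[0,0,-1,0,0,0,-0.2],[0,0,-1,0,0,0,1],[0,0,-1,0,0,0,1],[0,0,-1,0,0,0,1],[0,-1,0,0,0,0,1],[0,-1,0,0,0,0,1],[0,-1,0,0,0,0,1],[0,-1,0,0,0,0,1],[0,0,0,0,0,0,1]]}}

```text
time_s: 43.95
position: [0.5734, 0.1815, 0.2178]
tcp_rot: [[1.0, 0.003, -0.0], [0.003, -1.0, 0.0], [-0.0, -0.0, -1.0]]
force: [-0.0, -0.1, -0.3]
opening: 0.008
```

Run:
```python
from arc import *
st(); d=wcap(); cv2.imwrite("pics/w18.png",d["img"][:,:,::-1])
```

```text
t 43.95 pos [0.5734 0.1815 0.2178] F [-0.  -0.1 -0.3] open 0.008 yaw 0.16
```

View pics/w18.png

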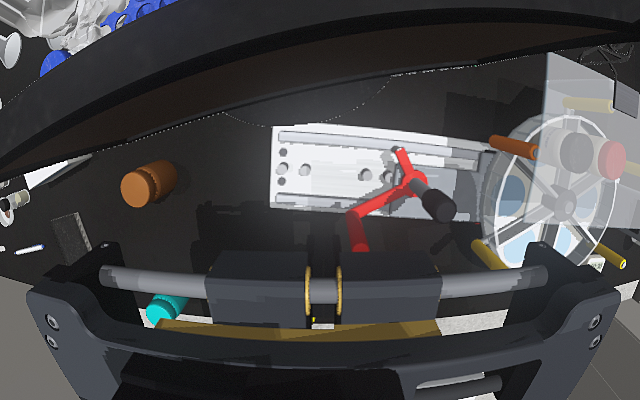

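Run:
```python
from larc import *
d=wcap(); print(wz(d,360,246,.141),wz(d,441,208,.148))
larc(1.55,.29,12,g=(.574,.0775))
```

```text
[0.54042014 0.15047893 0.141     ] [0.57692523 0.08423387 0.148     ]
t 44.05 pos [0.5736 0.1797 0.2178] F [ 0.5 -1.2  0.3] open 0.004 yaw 0.04
1.55 0.19 0.89 [0.5784 0.1574]
1.44 -0.33 0.0 [0.57   0.1574]
1.34 -0.34 0.03 [0.5617 0.1565]
1.24 -0.32 0.07 [0.5534 0.1548]
1.13 -0.32 0.11 [0.5455 0.1522]
1.02 -0.31 0.13 [0.5378 0.1488]
0.92 -0.29 0.17 [0.5305 0.1446]
0.82 -0.27 0.2 [0.5237 0.1397]
0.71 -0.25 0.22 [0.5175 0.1341]
0.61 -0.23 0.25 [0.5118 0.1279]
0.5 -0.2 0.27 [0.5069 0.1211]
0.4 -0.16 0.29 [0.5027 0.1138]
0.29 -0.14 0.31 [0.4993 0.1061]
```

>>> {"op": "send_rows", "data": {"moves": [[0.15,0.1,1,0,0,0,1],[0,0,1,0,0,0,1],[0,0,1,0,0,0,1],[0,0,1,0,0,0,1],[0,0,0.5,0,0,0,1],[0.04,0.4,0,0,0,0,1],[0,0.39,0,0,0,0,1],[-0.33,0,0,0,0,0,1],[-0.34,0.03,0,0,0,0,1],[-0.32,0.07,0,0,0,0,1],[-0.32,0.11,0,0,0,0,1],[-0.31,0.13,0,0,0,0,1]]}}

```text
time_s: 45.55
position: [0.5395, 0.1485, 0.1061]
tcp_rot: [[1.0, 0.001, 0.004], [0.001, -1.0, -0.001], [0.004, 0.001, -1.0]]
force: [4.3, -3.1, -0.9]
opening: 0.006
```

>>> {"op": "send_rows", "data": {"moves": [[-0.29,0.17,0,0,0,0,1],[-0.27,0.2,0,0,0,0,1],[-0.25,0.22,0,0,0,0,1],[-0.23,0.25,0,0,0,0,1],[-0.2,0.27,0,0,0,0,1],[-0.1,0.2,0,0,0,0,1],[0,0,0,0,0,0,1]]}}

```text
time_s: 46.42
position: [0.5031, 0.1162, 0.1053]
tcp_rot: [[1.0, -0.001, -0.003], [-0.001, -1.0, 0.0], [-0.003, -0.0, -1.0]]
force: [0.8, 0.8, 0.4]
opening: 0.004
```

Run:
```python
from arc import *
st(); d=wcap(); cv2.imwrite("pics/w19.png",d["img"][:,:,::-1])
```

```text
t 46.42 pos [0.5031 0.1162 0.1053] F [0.8 0.8 0.4] open 0.004 yaw -0.03
```

View pics/w19.png

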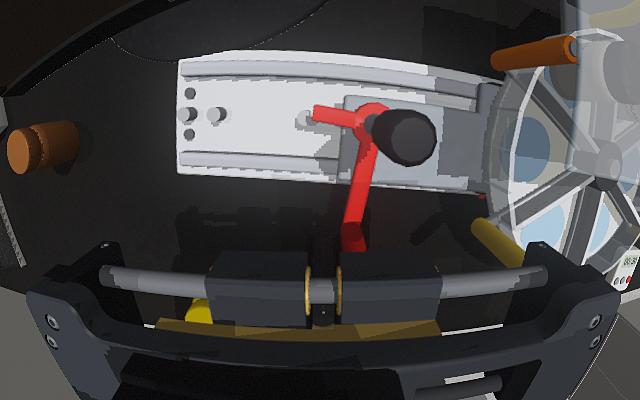

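>>> {"op": "send_rows", "data": {"moves": [[-0.05,0.15,0,0,0,0,1],[-0.05,0.15,0,0,0,0,1],[0,0,0,0,0,0,1]]}}

```text
time_s: 46.85
position: [0.5017, 0.1086, 0.1054]
tcp_rot: [[1.0, -0.0, -0.001], [-0.0, -1.0, -0.0], [-0.001, 0.0, -1.0]]
force: [-0.5, 0.4, 0.3]
opening: 0.009
```

>>> {"op": "send_rows", "data": {"moves": [[0,0.12,0,0,0,0,1],[0,0,0,0,0,0,1]]}}

```text
time_s: 47.1
position: [0.5016, 0.1056, 0.1054]
tcp_rot: [[1.0, -0.0, -0.001], [-0.0, -1.0, -0.0], [-0.001, 0.0, -1.0]]
force: [-0.6, 2.1, 0.6]
opening: 0.001
```

>>> {"op": "send_rows", "data": {"moves": [[0,0.12,0,0,0,0,1],[0,0,0,0,0,0,1]]}}

```text
time_s: 47.35
position: [0.5021, 0.1025, 0.1056]
tcp_rot: [[1.0, -0.0, -0.0], [-0.0, -1.0, -0.0], [-0.0, 0.0, -1.0]]
force: [-1.1, 1.5, -0.3]
opening: 0.008
```

>>> {"op": "send_rows", "data": {"moves": [[0,0.12,0,0,0,0,1],[0,0,0,0,0,0,1]]}}

```text
time_s: 47.6
position: [0.502, 0.0999, 0.1055]
tcp_rot: [[1.0, -0.001, -0.0], [-0.001, -1.0, 0.0], [-0.0, -0.0, -1.0]]
force: [-1.3, 3.5, -0.0]
opening: 0.004
```

>>> {"op": "send_rows", "data": {"moves": [[0,0.12,0,0,0,0,1],[0,0,0,0,0,0,1]]}}

```text
time_s: 47.85
position: [0.5019, 0.0992, 0.1056]
tcp_rot: [[1.0, -0.003, 0.0], [-0.003, -1.0, 0.004], [0.0, -0.004, -1.0]]
force: [-0.7, 12.3, 0.9]
opening: 0.002
```

Run:
```python
from arc import *
st(); d=wcap(); cv2.imwrite("pics/w20.png",d["img"][:,:,::-1])
```

```text
t 47.85 pos [0.5019 0.0992 0.1056] F [-0.7 12.3  0.9] open 0.002 yaw -0.17
```

View pics/w20.png

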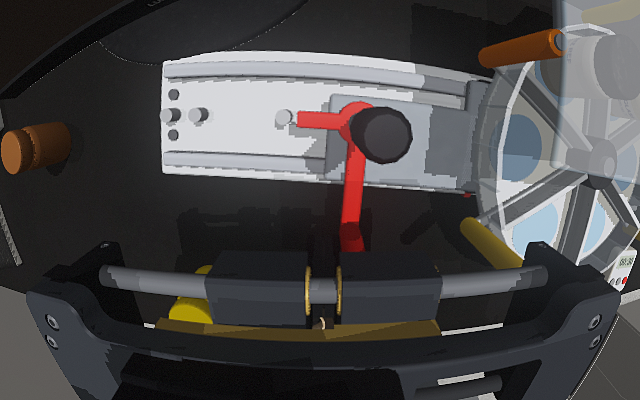

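>>> {"op": "send_rows", "data": {"moves": [[0,-0.5,0,0,0,0,1],[0,-0.5,0,0,0,0,1],[0,0,-1,0,0,0,1],[0,0,-1,0,0,0,1],[0,0,-1,0,0,0,1],[0,0,-1,0,0,0,1],[0,0.3,-1,0,0,0,1],[0,0.5,-1,0,0,0,1],[-0.8,1,-1,0,0,0,1],[-0.8,1,0,0,0,0,1],[-0.8,1,0,0,0,0,1],[0,0,0,0,0,0,1]]}}

```text
time_s: 49.4
position: [0.4411, 0.0259, 0.2808]
tcp_rot: [[1.0, -0.002, -0.0], [-0.002, -1.0, -0.001], [-0.0, 0.001, -1.0]]
force: [0.0, 0.7, -0.4]
opening: 0.002
```

Run:
```python
from arc import *
st(); d=wcap(); cv2.imwrite("pics/w21.png",d["img"][:,:,::-1])
wlm(d,["axle","grip_post","lever_tip","post0","green_mark","red_mark"])
t=vision.capture("side"); cv2.imwrite("pics/s21.png",cv2.resize(t["img"][110:300,220:400,::-1],None,fx=3.1,fy=3.1,interpolation=cv2.INTER_CUBIC))
lm(t,"side",["axle","grip_post","lever_tip","green_mark","red_mark","timer","beaker","tape"])
```

```text
t 49.4 pos [0.4411 0.0259 0.2808] F [ 0.   0.7 -0.4] open 0.002 yaw -0.14
axle 0.78 [443.2  84.3] [ 0.5586 -0.1271  0.056 ]
grip_post 0.57 [272.8  59.8] [0.5698 0.0743 0.148 ]
grip_post 0.56 [587.1 159.9] [ 0.4844 -0.31    0.148 ]
lever_tip 0.85 [267.2 136.4] [0.4954 0.0823 0.141 ]
post0 0.71 [372.    5.7] [ 0.6277 -0.0209  0.139 ]
red_mark 0.78 [364.7 110.7] [ 0.5186 -0.0301  0.012 ]
red_mark 0.5 [267.4 142.3] [0.4751 0.1058 0.012 ]
side axle 0.66 [310.1 194.4] [ 0.5536 -0.1184  0.056 ]
side grip_post 0.95 [294.  219.5] [0.5705 0.0764 0.148 ]
side lever_tip 0.71 [312.7 224.6] [0.5013 0.08   0.141 ]
side green_mark 0.64 [320.  200.9] [ 0.5151 -0.1276  0.012 ]
side red_mark 0.82 [315.1 219.4] [ 0.5162 -0.0339  0.012 ]
side timer 0.76 [359.4 169. ] [ 0.3852 -0.3393  0.    ]
side beaker 0.26 [294.3 169.8] [ 0.6574 -0.2796  0.    ]
side tape 0.63 [342.2 261.2] [0.3811 0.1242 0.    ]
```

View pics/w21.png

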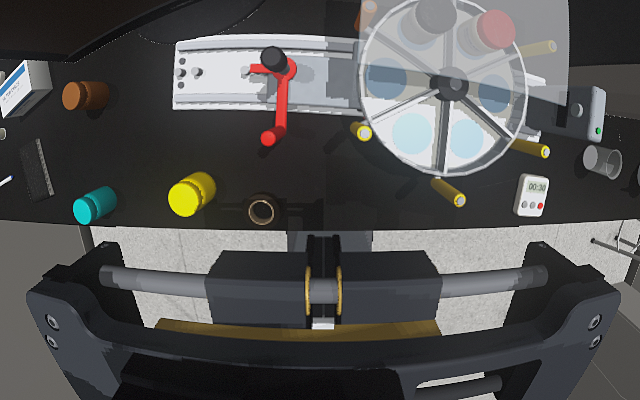

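View pics/s21.png

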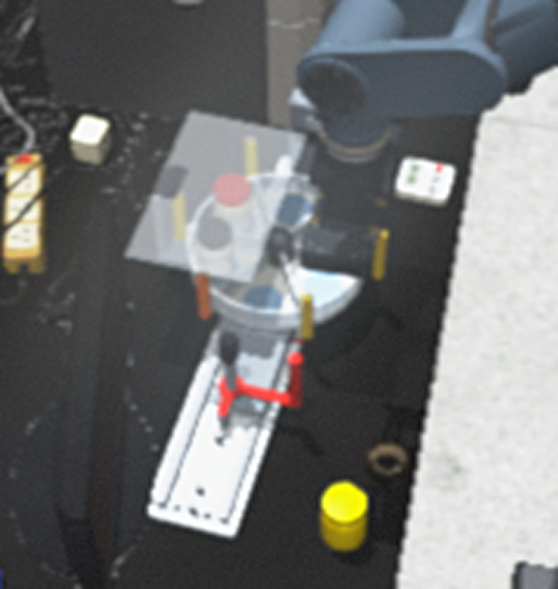

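Run:
```python
from fit import *
d=wcap(); im=d["img"][:,:,::-1]
cv2.imwrite("pics/w22.png",cv2.resize(im[0:210,240:580],None,fx=2.3,fy=2.3,interpolation=cv2.INTER_CUBIC))
```

```text
(no output)
```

View pics/w22.png

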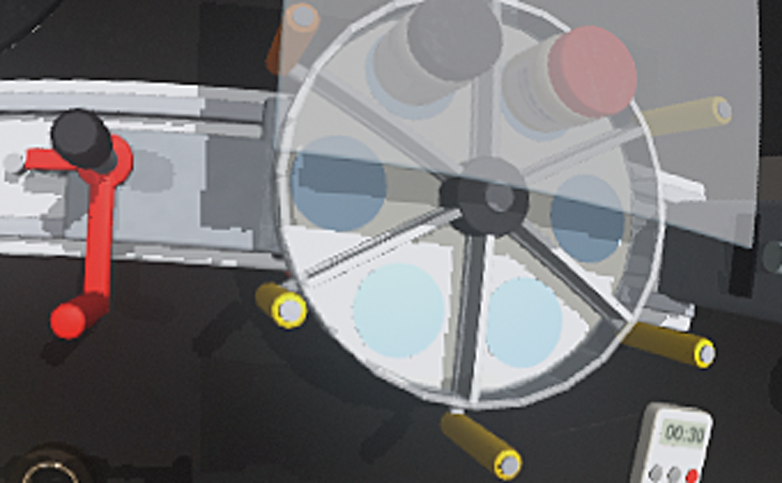

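Run:
```python
from fit import *
d=wcap(); P=lambda u,v,z: wz(d,240+u/2.3,v/2.3,z)
x=fit([(0,P(301,18,.139)),(1,P(289,311,.139)),(2,P(509,464,.139)),(3,P(706,353,.139)),(5,P(721,111,.139))],P(82,139,.148),P(68,321,.141),P(500,197,.088))
y=np.array([-np.sin(x[2]),np.cos(x[2])]);print("carriage",(np.array([.566,-.027])-x[:2])@y)
R=np.array([[np.cos(x[2]),np.sin(x[2])],[-np.sin(x[2]),np.cos(x[2])]])
for n,u,v,z in(("black",454,40,.134),("red",592,72,.128)): print(n,R@(P(u,v,z)[:2]-x[:2]))
v=R@(P(68,321,.141)-P(82,139,.148))[:2]; print("lever q",np.arctan2(v[1],-v[0]),np.linalg.norm(v))
```

```text
axle [ 0.5411 -0.1445] yaw -8.49 wheel 53.58 res mm [  6.5 -34.3  10.4  -5.8 -12.7  12.4 -38.8   2.1  50.1  64.3   1.4 -14.7
  -0.9 -11.1 -16.  -12.9]
carriage 0.11992189706817627
black [0.07448668 0.06741633]
red [ 0.08409638 -0.00851951]
lever q -0.04108678265011657 0.07728867957786759
```

Run:
```python
from fit import *
d=wcap(); P=lambda u,v,z: wz(d,240+u/2.3,v/2.3,z)
x=fit([(0,P(301,18,.139)),(1,P(289,311,.139)),(2,P(509,464,.139)),(3,P(706,353,.139)),(4,P(721,111,.139))],P(82,139,.148),P(68,321,.141),P(500,197,.088))
y=np.array([-np.sin(x[2]),np.cos(x[2])]);print("carriage",(np.array([.566,-.027])-x[:2])@y)
R=np.array([[np.cos(x[2]),np.sin(x[2])],[-np.sin(x[2]),np.cos(x[2])]])
for n,u,v,z in(("black",454,40,.134),("red",592,72,.128)): print(n,R@(P(u,v,z)[:2]-x[:2]))
v=R@(P(68,321,.141)-P(82,139,.148))[:2]; print("lever q",np.arctan2(v[1],-v[0]),np.linalg.norm(v))
```

```text
axle [ 0.5571 -0.1292] yaw -4.03 wheel 61.74 res mm [ 0.3 -1.1 -0.2 -0.9 -0.9 -0.5 -0.5 -0.3  1.  -2.   1.6  2.4 -1.3 -0.2
  0.   2.5]
carriage 0.10256167632123418
black [0.06457213 0.04495542]
red [ 0.0682517  -0.03149824]
lever q 0.036699252953539326 0.0772920532594816
```

Run:
```python
from h import *
print(bot.hand_in()); st()
```

```text
the job is handed in; nothing more can be done
None
the job is handed in; nothing more can be done
```

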